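# Open the battery cover of an upturned kitchen scale

### The arm

A 7-joint arm with a two-finger parallel gripper is mounted at the origin on a cart in front of the work surface, level with it; the furniture and walls round the work are solid. World frame = base frame: x ahead of the robot, y to its left, z up, the work surface at z = 0. Lengths are in m, angles in rad, forces in N, time in s.
With the tool pointing down it reaches from about 0.35 to 0.9 m from the base axis. Payload 8.1 kg.
Tool frame: the origin (TCP) lies at the very end of the fingers, on their centre line; the grasp point (between the pads) lies 19 mm behind it (arm.grasp_offset is the distance from the TCP to the grasp point, in m); z points along the fingers, y is the direction in which the jaws open and shut (so a half turn about z gives the same grasp; the last joint's range is limited). The gripper opens to 92 mm and grips with 3 to 60 N. Pads are 19 mm wide; open, the fingers measure 130 mm over their backs; the gripper's body (75 mm by 190 mm) begins 47 mm behind the grasp point.
Start: joints at [1.136, 0.434, 0.025, 1.573, -0.012, 1.134, -0.075], TCP at [0.204, -0.591, 0.227] pointing down, gripper open.
Joint ranges: [-2.62, 2.62], [-0.44, 2.09], [-1.27, 1.32], [0.08, 2.57], [-1.32, 4.46], [0.12, 2], [-2.74, 2.74]. Speed limits (rad/s): [2.22, 2.22, 3.01, 3.01, 3.14, 3.14, 3.14].

### API

Orientations are given as a rotation vector (axis times angle).
In Python, from cell import arm, eyes, workorder gives the robot as it stands.
- The arm moves only by the shell command python3 -m inch 'ROWS' [FORCE]. ROWS is JSON, a list that holds one entry, the list of rows, each a list of 5 numbers: the closure, from 0 (fully open) to 1 (shut), then the shift along the tool's x, y, z in mm, then the turn about the tool's z in degrees. A call has 1 to 12 rows; each row shifts and turns the pose as measured when the row begins, along the tool's axes as they then stand; what a row does not reach is not made up. A row lasts 1/10 s, in which the tool goes at most 50 mm and 8.59 degrees, less where a joint would pass 70% of its speed; a pose out of reach is approached as far as the arm can. A call with a gripper value outside its range is refused whole. The fingers move at their own pace and stop on an object; FORCE is the grip in N (left out, the last holds). Time passes only in rows, so rows that do not move let the fingers close. It gives the time, the measured TCP pose, the force and the opening at its end, in the units of the state.
- arm.observe(): the state, without advancing time (a new reading comes with each control period).
- eyes.get_image(name): name is "scene" or "top"; returns a dict with "frame" (400x640x3 uint8, blue, green, red), "intrinsics" (3x3 intrinsics, pixels), "k1" (the pictures are not rectified: a ray, as slopes to the right and down, at radius r is drawn at 1 + k1 r^2 times it, then the intrinsics apply), "rvec" (rotation vector, rad) and "tvec" (3), from world to camera coordinates, as OpenCV has them. Camera axes: x right, y down, z forward; pixel columns grow to the right and rows downward; lengths in m; the calibration is good to about 2 mm. A picture is of the moment at which its call begins. There is no depth.
- workorder.sign_off(): hands the job in, once; it reports no verdict.
The state is a dict: "clock": time; "joints": joint angles; "dq": joint speeds; "joint_efforts": joint torques, N m; "position": TCP position; "ee_rot": TCP orientation; "force": force on the tool from outside, world axes, zero at the start; "ft_torque": the same for the moment, N m; "width": opening from 0.0 (shut) to 1.0 (fully open).
Only numpy, scipy, OpenCV 4.12 (cv2) and the standard library are available. Lean on these libraries where they do the work, as an engineer would, in place of code of your own. Each camera call takes 0.05 s, during which the arm holds its last target.

### The job

The kitchen scale lies upside down on the worktop and needs new batteries. Lift the stubby screwdriver off the turntable and with it (not with the fingers) turn both slotted captive screws a quarter turn to their stops, so that their cams swing outwards, clear of the corners of the battery cover; then slide the cover fully open. Finish with the screwdriver standing in its wooden block on the turntable again, and do not upset or push about the things standing around.

Things in the scene. Friction and masses are not known exactly. Their poses are not given: they have to be found in the camera images.
- scale: upside-down scale, fixed: steel pan 180 x 220 x 6 mm, on it a grey casing 168 (x) x 206 (y) mm whose upturned underside is 46 mm above the worktop. Origin: centre, on the worktop; z up. Rubber feet 22 mm across, 13 mm high on the underside at x +-68, y +-86 mm. Rails along y beside the cover: 7 mm high, outer faces at x +-41 mm, y -60 to 84 with a gap from 15 to 54 mm
- cover (a joint): sliding aluminium battery cover, 70 (x) x 84 (y) mm, its top 4.5 mm above the scale's underside: metres it has slid along the scale's +y, 0 shut, 0.054 fully open. Shut, it spans y -60 to 24 mm of the scale. Barred while either screw's cam stands before its +y corners
- cover_lip (a point): middle of the outer (-y) face of the upturned lip at the cover's -y end, 7 mm above the scale's underside; moves with the cover, axes as the scale's. Lip 44 mm wide (x), 3 mm thick, its top 14 mm above the underside. Pushing it towards the scale's +y opens the cover
- screw_left: stiff captive slotted screw at x -47, y 37.5 mm of the scale (left, seen the way the cover opens). Origin: on its axis on the slot's floor, 52.5 mm above the worktop; x along the slot; z up. Locked: x along the scale's x; undone (stop): quarter turn CLOCKWISE from above. Head 22 mm across, top at 58 mm; slot 5.2 mm wide, 5.5 deep, flared to 10. Below it a quarter-round cam, radius 17
- screw_right: the mirror-image captive screw at x +47, y 37.5 mm of the scale (right), same sizes and origin. Locked: its x along the scale's x, its cam in front of the corner of the cover; undone, at its stop: a quarter turn ANTICLOCKWISE seen from above, slot along the scale's y, cam on the outer side
- driver: stubby flat screwdriver, 104 mm long, 0.11 kg, standing blade down in the block, loose. Origin: middle of the blade's tip edge; z up the handle, x along the blade's width. Blade 14 (x) x 2.6 (y) mm, 12 mm long; shaft at most 13 mm thick; round guard 32 mm across from 46 to 51 mm above the tip; square handle 26 x 26 mm, flats facing x and y, from 51 to 104 mm
- turntable: round wooden turntable, 240 mm across, top 24 mm above the worktop, spins freely about its upright axis through its centre. Origin: centre, on the worktop; the driver's block is at x = 72 mm of its frame, condiments at 80, 180 and -82 degrees from x at 78 mm radius.
- block_hole (a point): centre of the mouth of the hole in the wooden block fixed on the turntable, 74 mm above the worktop. Block 50 x 50 x 50 mm; round upright hole 20 mm across, mouth flared to 25 mm, open down to the turntable's top. The driver stands in it with its guard resting on the block, blade tip 46 mm below this point.
- spice_a: spice jar, 41 mm across, 105 mm high, loose on the turntable; origin under its centre
- spice_b: spice jar, 41 mm across, 105 mm high, loose on the turntable; origin under its centre
- pepper_mill: wooden pepper mill, 58 mm across, 170 mm high, loose on the turntable, across from the block; origin under its centre
- lemon: lemon, 78 x 55 x 56 mm, loose on the worktop; origin under its centre
- mug: white mug, 86 mm across, 101 mm high, handle along its y to 119 mm in all, loose; origin under its middle
- garlic: garlic bulb, 60 x 57 x 58 mm, loose; origin under its centre
- tin: small food tin, 75 mm across, 58 mm high, loose; origin under its centre
Mind the look-alikes: they are no part of the job. What is shaped like the driver but green or purple is not meant.

How it is judged:
By the outcome, as a careful person would: the job done as asked, in the order asked, and still so for the second after the job is handed in, with the robot touching nothing.
It also fails if it takes over 67 s, if anything falls off the work surface, if the arm or the gripper's body presses on something with over 40 N, if the wrist force passes 120 N, or if a joint passes its speed limit or range.

## Working session

There is one attempt and no reset: what is moved stays moved. The work goes in short steps, Python scripts to look and compute and a shell command to move; the robot and the scene stay as the last step left them, time stands still between calls to the robot, and variables do not carry over. Pictures are saved under pics/ and viewed, and the job is handed in when it is done.

```bash
ls; mkdir -p pics; python3 - <<'E'
from cell import arm, eyes, workorder
import cv2,numpy as np
print(arm.observe())
for n in ("scene","top"):
    d=eyes.get_image(n); cv2.imwrite(f"pics/{n}0.png",d["frame"])
    print(n,d["intrinsics"],d["k1"],d["rvec"],d["tvec"])
    np.savez(f"pics/{n}0.npz",**d)
E
```

```text
pics
{'clock': 0.0, 'joints': array([ 1.1363976 ,  0.4351942 ,  0.0249206 ,  1.57408438, -0.01160456,
        1.13399193, -0.07509227]), 'dq': array([-0.00217224,  0.00101682, -0.00063112, -0.00083662,  0.0007556 ,
        0.00154325,  0.00102867]), 'joint_efforts': array([-3.92170041e-04, -6.67853093e+01,  9.84536223e-01, -3.14459431e+01,
       -6.05199533e-02,  4.28507896e-02,  1.35092664e-04]), 'position': array([ 0.20340262, -0.5904425 ,  0.22596716]), 'ee_rot': array([-3.09699449e+00, -5.18529454e-01,  5.71317195e-04]), 'force': array([ 0.29402556,  0.45526976, -0.48993216]), 'ft_torque': array([ 0.0179317 , -0.05390412, -0.03890405]), 'width': 1.0015553738965413}
scene [[398.99074064   0.         317.48228216]
 [  0.         398.99074064 195.36992178]
 [  0.           0.           1.        ]] -0.07343460166975689 [ 0.79762    -2.24938957  1.47289669] [0.43241565 0.23984404 0.94825733]
top [[376.72070057   0.         320.90633209]
 [  0.         376.72070057 203.16993901]
 [  0.           0.           1.        ]] -0.010310194386544427 [ 2.18046572 -2.12406852  0.15875289] [-0.0430355   0.56656476  1.02733062]
```

View pics/scene0.png

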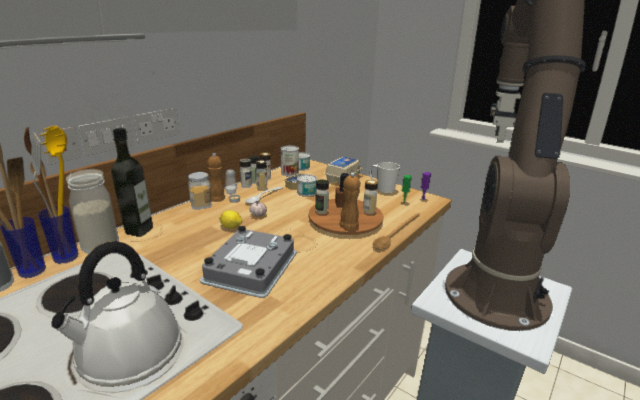

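View pics/top0.png

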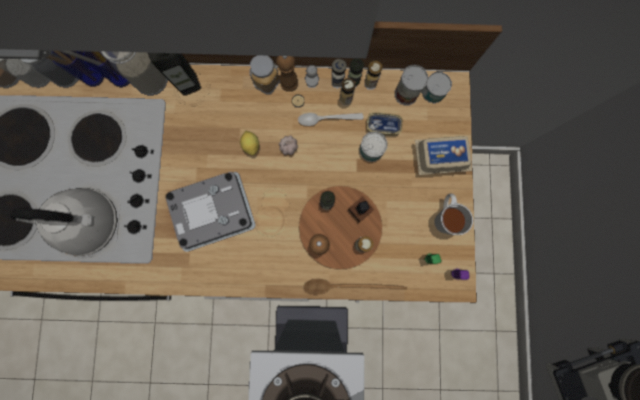

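The top view shows the scale at (210,210), the turntable at (341,227), a dark block with a driver at about (361,209), a green look-alike at (433,259) and a purple one at (460,274). I'll zoom in next.

```bash
cat > h.py <<'E'
import cv2,numpy as np
from scipy.spatial.transform import Rotation as R
def ray(d,u,v):
    K=d["intrinsics"];k=float(d["k1"])
    x=np.array([(u-K[0,2])/K[0,0],(v-K[1,2])/K[1,1]]);p=x.copy()
    for _ in range(20): p=x/(1+k*(p@p))
    Rm=R.from_rotvec(np.ravel(d["rvec"])).as_matrix();t=np.ravel(d["tvec"])
    return -Rm.T@t, Rm.T@np.array([p[0],p[1],1.])
def plane(d,u,v,z):
    o,r=ray(d,u,v); return o+r*(z-o[2])/r[2]
def proj(d,P):
    K=d["intrinsics"];k=float(d["k1"])
    Rm=R.from_rotvec(np.ravel(d["rvec"])).as_matrix();c=Rm@np.asarray(P,float)+np.ravel(d["tvec"])
    p=c[:2]/c[2];p=p*(1+k*(p@p));return np.array([p[0]*K[0,0]+K[0,2],p[1]*K[1,1]+K[1,2]])
def two(d1,uv1,d2,uv2):
    o1,r1=ray(d1,*uv1);o2,r2=ray(d2,*uv2)
    A=np.c_[r1,-r2];s=np.linalg.lstsq(A,o2-o1,rcond=None)[0]
    a=o1+s[0]*r1;b=o2+s[1]*r2;return (a+b)/2,np.linalg.norm(a-b)
def crop(d,name,u0,v0,u1,v1,s):
    f=d["frame"][v0:v1,u0:u1];f=cv2.resize(f,None,fx=s,fy=s,interpolation=cv2.INTER_CUBIC)
    f=np.clip(f*1.6,0,255).astype(np.uint8)
    for u in range((u0+9)//10*10,u1,10):
        cv2.line(f,((u-u0)*s,0),((u-u0)*s,4),(0,255,255),1)
        if u%20==0: cv2.putText(f,str(u),((u-u0)*s,14),0,.4,(0,255,255),1)
    for v in range((v0+9)//10*10,v1,10):
        cv2.line(f,(0,(v-v0)*s),(4,(v-v0)*s),(0,255,255),1)
        if v%20==0: cv2.putText(f,str(v),(5,(v-v0)*s+4),0,.4,(0,255,255),1)
    cv2.imwrite(f"pics/{name}.png",f)
E
python3 - <<'E'
from h import *
t=dict(np.load("pics/top0.npz"));s=dict(np.load("pics/scene0.npz"))
crop(t,"c_tt",290,180,390,275,8)
crop(t,"c_sc",155,165,265,255,7)
crop(s,"c_s1",300,155,440,255,5)
crop(s,"c_s2",195,195,305,295,7 if 0 else 6)
o,_=ray(t,0,0);print(o);o,_=ray(s,0,0);print(o)
E
```

```text
[ 0.41878069 -0.02210522  1.09653544]
[-0.12204994  0.88047787  0.59461159]
```

View pics/c_tt.png

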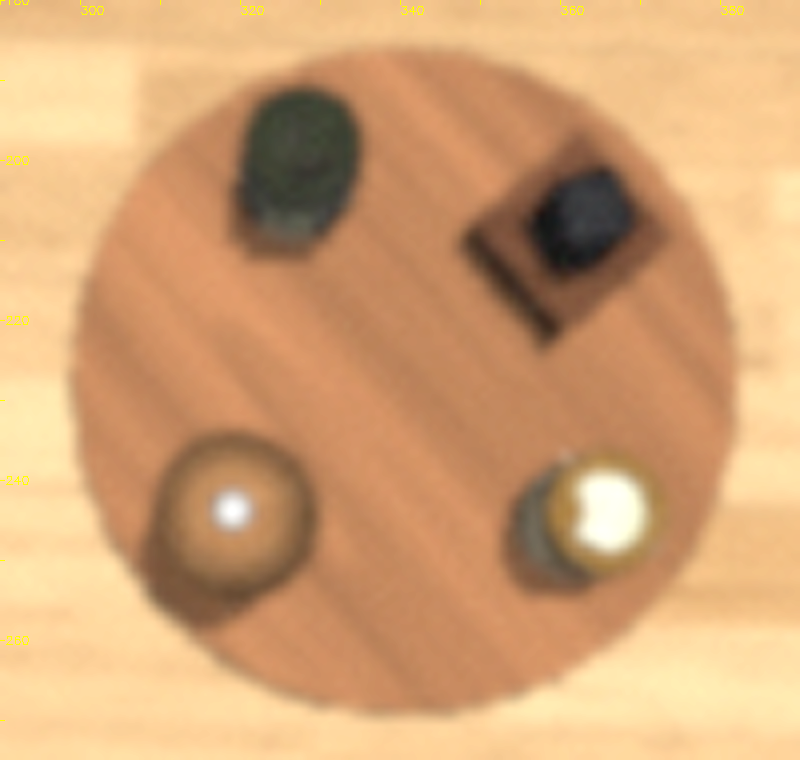

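View pics/c_sc.png

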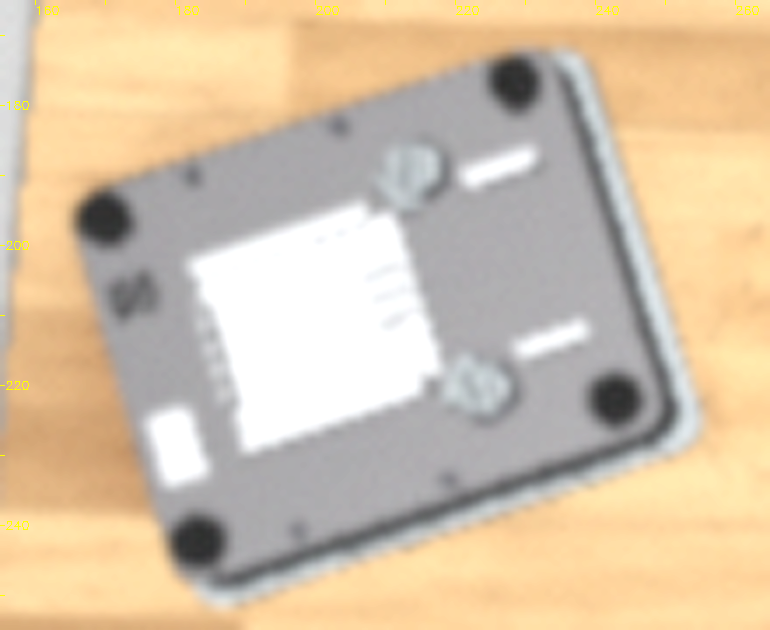

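View pics/c_s1.png

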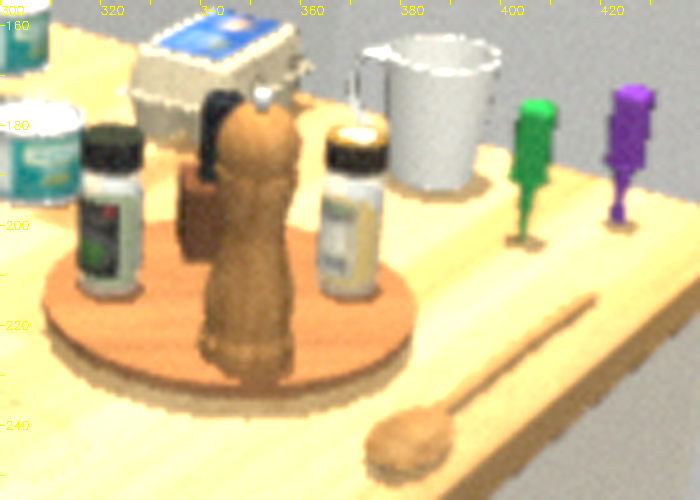

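View pics/c_s2.png

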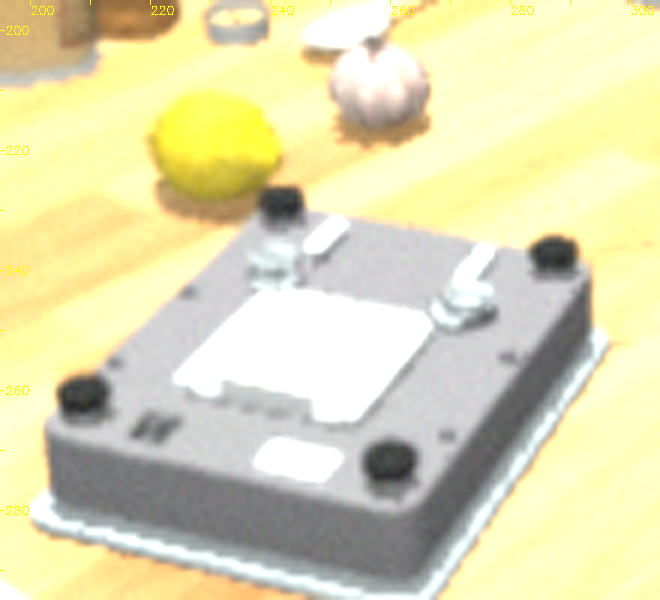

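The only black driver is the one in the wooden block, at top pixel (363,208). The candidates were green (433,259), purple (460,274) and this one, so I choose the black-handled one on the turntable. Next I measure positions.

```bash
python3 - <<'E'
from h import *
t=dict(np.load("pics/top0.npz"));s=dict(np.load("pics/scene0.npz"))
g=cv2.cvtColor(t["frame"],cv2.COLOR_BGR2GRAY)
def dark(g,u,v,r,th):
    w=g[v-r:v+r+1,u-r:u+r+1];m=(w<th).astype(np.uint8)
    n,l,st,c=cv2.connectedComponentsWithStats(m)
    i=1+np.argmax(st[1:,4]);return c[i]+[u-r,v-r],st[i,4]
feet=[]
for u,v in [(170,196),(228,177),(183,242),(243,222)]:
    c,a=dark(g,u,v,6,55);P=plane(t,*c,0.059);feet.append(P[:2]);print(c,a,P)
# local: order: -y/-x..., +y right. left(seen along +y)= image top = -x
L=np.array([[-68,-86],[-68,86],[68,-86],[68,86]])/1000
F=np.array(feet);c=F.mean(0);Lc=L;H=(F-c)
th=np.arctan2((Lc[:,0]*H[:,1]-Lc[:,1]*H[:,0]).sum(),(Lc*H).sum())
Rm=np.array([[np.cos(th),-np.sin(th)],[np.sin(th),np.cos(th)]])
print("scale",c,np.degrees(th),"res",(F-c-Lc@Rm.T)*1000)
for n,p in dict(sl=(-.047,.0375),sr=(.047,.0375),lip=(0,-.060)).items():
    P=c+Rm@np.array(p);print(n,P,[proj(k,[*P,.058]) for k in(t,s)])
# turntable
hsv=cv2.cvtColor(t["frame"],cv2.COLOR_BGR2HSV)
for nm,(u,v) in dict(tt=(330,225),wood=(280,180),block=(355,210),handle=(363,207)).items(): print(nm,hsv[v,u],t["frame"][v,u])
E
```

```text
[169.48571429 195.68571429] 35 [0.57450656 0.3937698  0.059     ]
[228.06060606 176.36363636] 33 [0.63370259 0.23419865 0.059     ]
[183. 242.] 37 [0.44740209 0.34642819 0.059     ]
[242.5 221.5] 32 [0.50794862 0.18683112 0.059     ]
scale [0.54088997 0.29030694] -159.44731324330021 res [[ 0.13670842 -0.93588507]
 [-1.05105696  0.54512421]
 [ 0.37580464 -0.53216367]
 [ 0.5385439   0.92292453]]
sl [0.59806348 0.27169405] [array([213.96265998, 188.58079567]), array([240.90101541, 236.22707744])]
sr [0.5100466 0.2386936] [array([223.83607169, 220.27715197]), array([273.39851348, 242.51868551])]
lip [0.51982585 0.34648793] [array([185.09392382, 215.7163663 ]), array([239.57603552, 258.49305974])]
tt [ 12 131 134] [ 65  93 134]
wood [ 16 110 148] [ 84 118 148]
block [  9 127  70] [35 46 70]
handle [110  19  40] [40 38 37]
```

```bash
python3 - <<'E'
from h import *
t=dict(np.load("pics/top0.npz"));s=dict(np.load("pics/scene0.npz"))
# feet in scene, check
g=cv2.cvtColor(s["frame"],cv2.COLOR_BGR2GRAY)
c=np.array([.5409,.2903]);th=np.radians(-159.45);Rm=np.array([[np.cos(th),-np.sin(th)],[np.sin(th),np.cos(th)]])
for l in [(-.068,-.086),(-.068,.086),(.068,-.086),(.068,.086)]:
    P=c+Rm@np.array(l);q=proj(s,[*P,.0525]);u,v=np.round(q).astype(int)
    w=g[v-8:v+9,u-8:u+9]<45;n,lb,st,ce=cv2.connectedComponentsWithStats(w.astype(np.uint8));i=1+np.argmax(st[1:,4])
    print("foot pred",q,"seen",ce[i]+[u-8,v-8],st[i,4])
# turntable edge
hsv=cv2.cvtColor(t["frame"],cv2.COLOR_BGR2HSV).astype(int);f=t["frame"].astype(float)
rat=f[...,2]/(f[...,0]+1)
sm=cv2.GaussianBlur(rat,(0,0),.8)
print(sm[225,290:345:3].round(2), sm[265:275,330].round(2))
m=((sm>1.9)).astype(np.uint8)
m[:175]=0;m[280:]=0;m[:,:290]=0;m[:,390:]=0
cs,_=cv2.findContours(m,0,1);k=max(cs,key=cv2.contourArea)
pts=np.array([plane(t,*p[0],.024)[:2] for p in k])
def fit(p):
    A=np.c_[2*p,np.ones(len(p))];x=np.linalg.lstsq(A,(p**2).sum(1),rcond=None)[0];return x[:2],np.sqrt(x[2]+x[:2]@x[:2])
for _ in range(6):
    C,r=fit(pts);e=abs(np.linalg.norm(pts-C,axis=1)-r);pts=pts[e<max(.002,2*e.std())]
print("tt",C,r,len(pts),e.std())
# handle
w=(hsv[...,2]<75)&(hsv[...,1]<70)
w=w.astype(np.uint8);n,lb,st,ce=cv2.connectedComponentsWithStats(w);i=lb[208,363];print("handle",ce[i],st[i])
print(hsv[195:225,345:380,2])
E
```

```text
foot pred [209.5669264  260.57413393] seen [208.54166667 261.08333333] 24
foot pred [242.35928128 228.46627892] seen [241.5    228.6875] 16
foot pred [260.7256103  271.82087291] seen [259.81818182 272.31818182] 22
foot pred [287.77350791 236.95729321] seen [286.9375 237.375 ] 16
[1.61 1.61 1.62 1.85 2.05 2.05 2.03 2.05 2.05 2.06 2.05 2.05 2.05 2.05
 2.07 2.04 2.02 2.04 2.05] [2.04 1.99 1.86 1.7  1.62 1.6  1.61 1.62 1.63 1.65]
tt [ 0.50430086 -0.0848221 ] 0.11523489132118094 211 0.0005055614416218158
handle [362.4375     207.02083333] [357 202  12  11  96]
[[135 133 128 ... 158 158 159]
 [138 136 131 ... 157 159 158]
 [137 137 135 ... 158 158 159]
 ...
 [126 126 121 ... 129 128 128]
 [124 125 124 ... 126 129 129]
 [123 125 126 ... 122 126 128]]
```

```bash
python3 - <<'E'
from h import *
t=dict(np.load("pics/top0.npz"));s=dict(np.load("pics/scene0.npz"))
t2=dict(t);t2["frame"]=np.clip(t["frame"].astype(float)*1.8,0,255).astype(np.uint8)
crop(t2,"c_h",343,190,380,222,20)
s["frame"]=np.clip(s["frame"].astype(float)*1.3,0,255).astype(np.uint8)
crop(s,"c_h2",325,165,365,215,12)
E
```

```text
(no output)
```

View pics/c_h.png

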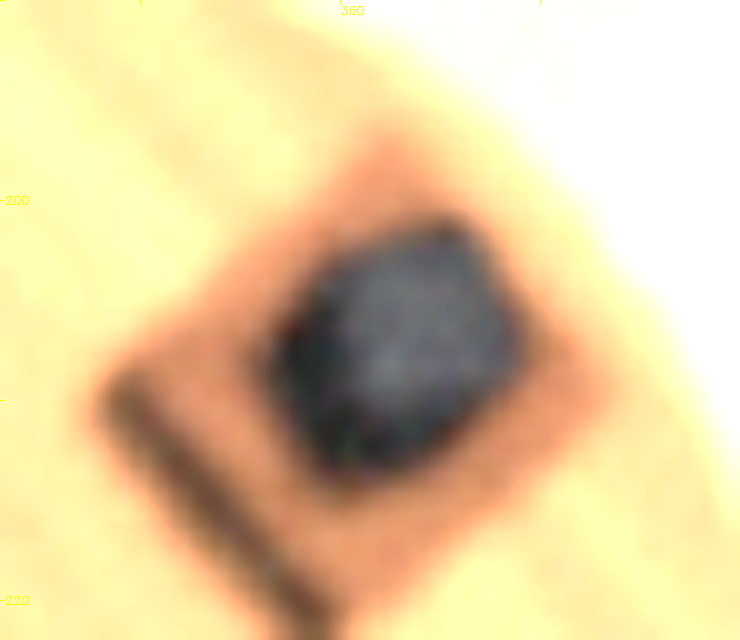

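View pics/c_h2.png

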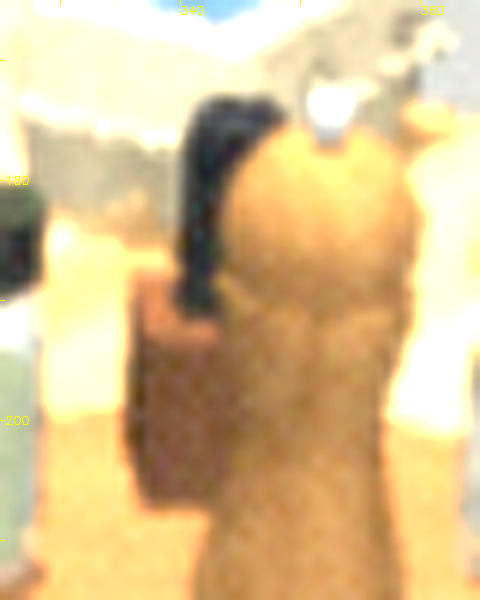

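```bash
python3 - <<'E'
from h import *
t=dict(np.load("pics/top0.npz"))
P=lambda u,v,z:plane(t,343+u/20,190+v/20,z)[:2]
a=[P(450,220,.132),P(525,335,.132),P(410,405,.132),P(340,275,.132)]
print(np.array(a),np.mean(a,0),[np.degrees(np.arctan2(*(a[(i+1)%4]-a[i])[::-1])) for i in range(4)],[np.linalg.norm(a[(i+1)%4]-a[i]) for i in range(4)])
b=[P(390,135,.074),P(610,385,.074),P(340,600,.074),P(125,370,.074)]
print(np.array(b),np.mean(b,0),[np.degrees(np.arctan2(*(b[(i+1)%4]-b[i])[::-1])) for i in range(4)],[np.linalg.norm(b[(i+1)%4]-b[i]) for i in range(4)])
C=np.array([.5043,-.0848]);d=np.mean(b,0)-C;print(np.degrees(np.arctan2(d[1],d[0])),np.linalg.norm(d))
g=cv2.cvtColor(t["frame"],cv2.COLOR_BGR2GRAY);print(g[199:217,354:372])
E
```

```text
[[ 0.56330359 -0.14300746]
 [ 0.54853706 -0.15285082]
 [ 0.5390247  -0.13805705]
 [ 0.55572651 -0.12882397]] [ 0.55164796 -0.14068482] [np.float64(-146.31260379349973), np.float64(122.74091841315989), np.float64(28.934645548518553), np.float64(-61.888055881465554)] [np.float64(0.017746610147634505), np.float64(0.017588086844116856), np.float64(0.01908403137723878), np.float64(0.016080534814677094)]
[[ 0.58358881 -0.1419093 ]
 [ 0.54974468 -0.17242161]
 [ 0.51921905 -0.13573974]
 [ 0.55004037 -0.10593098]] [ 0.55064823 -0.13900041] [np.float64(-137.96362783887193), np.float64(129.76628661499643), np.float64(44.04321377350774), np.float64(-47.00161126352122)] [np.float64(0.04556781195215821), np.float64(0.047721842928326624), np.float64(0.0428779170888668), np.float64(0.049192859954253)]
-49.465357361565474 0.07131509081993041
[[ 93  93  94  91  83  73  66  63  63  61  66  74  83  90  94  99 108 119]
 [ 91  89  86  81  73  67  62  60  59  55  54  58  70  82  90  95 100 107]
 [ 90  83  76  70  63  57  58  53  47  42  37  35  50  68  82  90  95  99]
 [ 85  74  68  63  57  47  43  40  38 
[... 387 characters left out ...]
 37  33  34  44  53  62]
 [ 53  41  27  17  15  19  25  35  42  38  38  36  37  35  37  45  56  61]
 [ 54  45  31  22  16  19  25  32  35  34  31  30  29  34  41  55  58  61]
 [ 59  52  39  24  18  17  17  24  28  27  24  26  28  41  50  57  62  64]
 [ 59  58  46  32  19  14  17  19  19  22  20  24  38  50  57  60  62  68]
 [ 58  59  53  38  26  16  20  15  18  23  26  37  50  56  58  61  65  77]
 [ 49  56  56  45  33  23  25  26  26  32  41  50  55  56  61  69  78  88]
 [ 41  50  53  48  43  37  33  38  45  49  52  56  60  59  66  78  90  96]
 [ 34  44  54  53  52  49  48  53  56  59  60  62  63  69  76  84  93  96]
 [ 34  36  46  53  57  60  59  61  61  61  61  65  74  84  87  90  93  95]]
```

```bash
cat >> h.py <<'E'
def st():
    from cell import arm
    o=arm.observe();M=R.from_rotvec(o["ee_rot"]).as_matrix();return o,M
def to(x,y,z,yaw=None):
    o,M=st();d=M.T@(np.array([x,y,z])-o["position"])*1000
    ty=np.degrees(np.arctan2(M[1,1],M[0,1]))
    print("t%.2f pos"%o["clock"],o["position"].round(4),"tooly %.2f"%ty,"tilt",np.degrees(M[:2,2]).round(2),"F",o["force"].round(1),"T",o["ft_torque"].round(2),"w %.3f"%o["width"],"j",o["joints"].round(2))
    print("shift tool mm",d.round(1))
    if yaw is not None:
        print("turn toolz deg",-((yaw-ty+90)%180-90),"(or +-180)")
E
python3 -c "
from h import *
to(.551,-.140,.25,-59.5)"
```

```text
t0.10 pos [ 0.2034 -0.5905  0.226 ] tooly -70.99 tilt [-0.03  0.07] F [-0.4 -0.7 -0. ] T [ 0.02 -0.05 -0.02] w 0.996 j [ 1.14  0.44  0.03  1.57 -0.01  1.13 -0.08]
shift tool mm [ 475.4 -312.8  -23.6]
turn toolz deg -11.493300487042404 (or +-180)
```

```bash
python3 -m inch '[[[0,39.6,-26,-2,0],[0,39.6,-26,-2,0],[0,39.6,-26,-2,0],[0,39.6,-26,-2,0],[0,39.6,-26,-2,0],[0,39.6,-26,-2,0],[0,39.6,-26,-2,0],[0,39.6,-26,-2,0],[0,39.6,-26,-2,0],[0,39.6,-26,-2,0],[0,39.6,-26,-2,0],[0,0,0,0,0]]]' 30; python3 -c "
from h import *
to(.551,-.140,.25,-59.5)"
```

```text
clock: 1.3
position: [0.5308, -0.1626, 0.2436]
ee_rot: [-3.094, -0.508, 0.009]
force: [0.1, 0.0, 0.3]
width: 1.004
t1.30 pos [ 0.5308 -0.1626  0.2436] tooly -71.34 tilt [-0.37  0.31] F [0.1 0.  0.3] T [-0.02  0.05  0.01] w 1.004 j [ 0.36  0.32 -0.2   1.7   0.07  1.13 -1.11]
shift tool mm [ 26.3 -15.   -6.4]
turn toolz deg -11.835995151172398 (or +-180)
```

```bash
python3 -m inch '[[[0.3,26,-15,-2,0],[0.3,0,0,0,-6],[0.3,0,0,0,-6],[0.3,0,0,0,0]]]'; python3 -c "
from h import *
to(.551,-.140,.25,-59.5)
from cell import eyes
d=eyes.get_image('scene');crop(d,'s1',300,100,440,220,5)
d=eyes.get_image('top');cv2.imwrite('pics/t1.png',d['frame'])"
```

```text
clock: 1.7
position: [0.5513, -0.1366, 0.2439]
ee_rot: [-3.016, -0.846, 0.012]
force: [-0.3, 0.1, 0.5]
width: 0.719
t1.70 pos [ 0.5513 -0.1366  0.2439] tooly -58.67 tilt [-0.56  0.37] F [-0.3  0.1  0.5] T [-0.01 -0.01 -0.01] w 0.719 j [ 0.34  0.35 -0.25  1.66  0.09  1.15 -0.96]
shift tool mm [-2.1  2.7 -6.1]
turn toolz deg 0.8321184404267683 (or +-180)
```

View pics/s1.png

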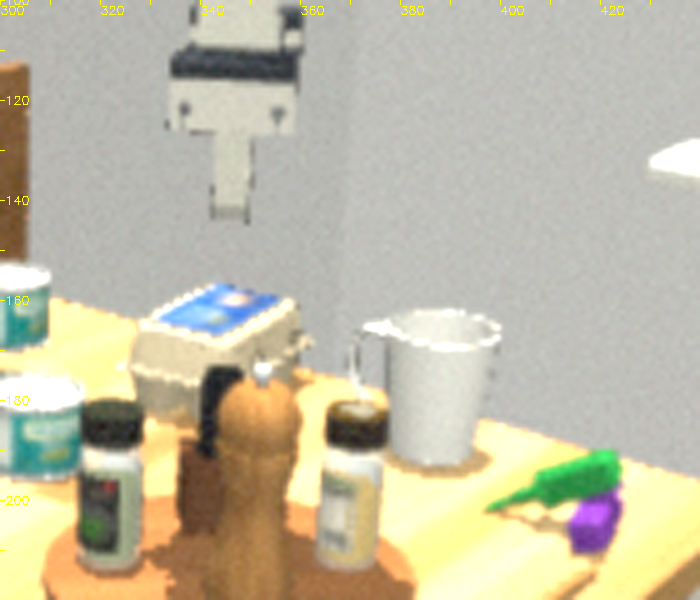

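View pics/t1.png

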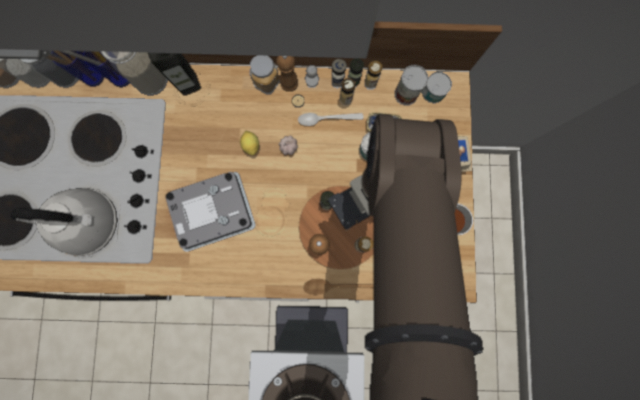

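```bash
python3 - <<'E'
from h import *
t=dict(np.load("pics/top0.npz"));s=dict(np.load("pics/scene0.npz"))
# top-of-handle in both views
print("green top",two(t,(433.5,258.5),s,(405.5,177)))
print("purple top",two(t,(461,274),s,(426,173)))
print("green tip",plane(s,402.5,203,0),"purple tip",plane(s,421.5,200,0))
crop(t,"c_gp",415,240,480,290,12)
E
```

```text
green top (array([ 0.42076199, -0.32756364,  0.09825274]), np.float64(0.0012493753582002603))
purple top (array([ 0.37990311, -0.39891653,  0.10317401]), np.float64(0.0045289906916282))
green tip [ 0.41941231 -0.32462797  0.        ] purple tip [ 0.37819045 -0.39458279  0.        ]
```

View pics/c_gp.png

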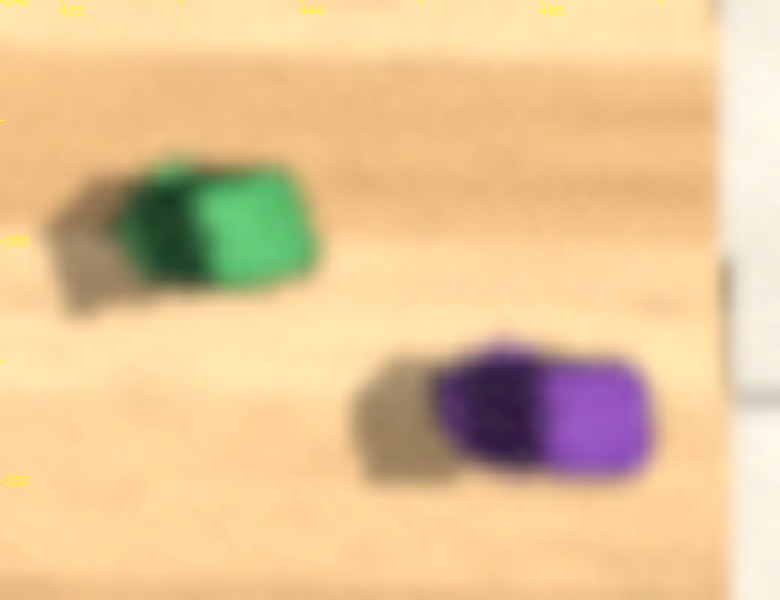

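Both look-alikes now lie on their sides: green tip at (398,202), purple at (418,204) in the scene view. They had stood unsupported on their blade tips, only 0.10 m tall. My tool passed at 0.23 m with no contact force, so they toppled by themselves. I'll descend to the real driver.

```bash
python3 -m inch '[[[0.3,-2,2.7,20,0.8],[0.3,0,0,30,0],[0.3,0,0,30,0],[0.3,0,0,10,0],[0.3,0,0,0,0]]]'; python3 -c "
from h import *
to(.551,-.140,.088,-59.5)
from cell import eyes
d=eyes.get_image('scene');crop(d,'s2',300,130,400,210,7)"
```

```text
clock: 2.3
position: [0.5497, -0.1433, 0.1526]
ee_rot: [-3.035, -0.79, 0.01]
force: [-0.4, 0.0, 0.6]
width: 0.703
t2.30 pos [ 0.5497 -0.1433  0.1526] tooly -60.83 tilt [-0.42  0.24] F [-0.4  0.   0.6] T [ 0.04 -0.03 -0.02] w 0.703 j [ 0.34  0.44 -0.24  1.78  0.12  0.95 -1.01]
shift tool mm [ 3.1 -1.8 64.6]
turn toolz deg -1.3255306219269585 (or +-180)
```

View pics/s2.png

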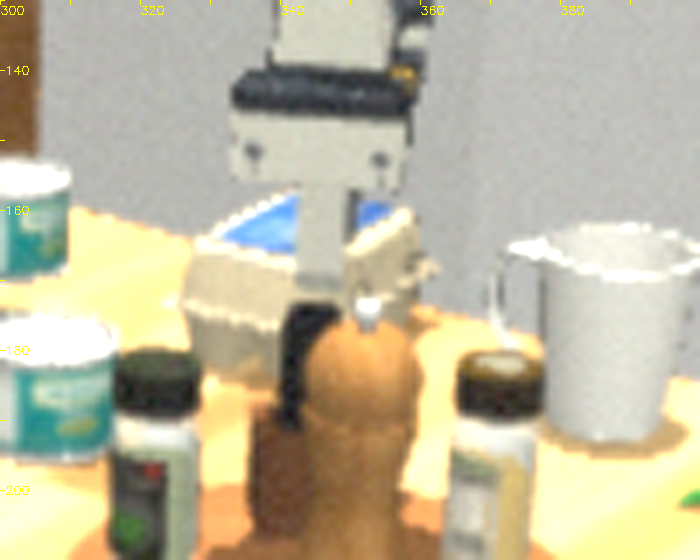

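```bash
python3 -m inch '[[[0.3,3,-1.8,6,0.8],[0.3,0,0,20,0],[0.3,0,0,20,0],[0.3,0,0,15,0],[0.3,0,0,0,0]]]'; python3 -c "
from h import *
to(.551,-.140,.088,-59.5)"
```

```text
clock: 2.85
position: [0.5571, -0.1401, 0.0967]
ee_rot: [-3.048, -0.76, -0.009]
force: [0.0, -0.5, -0.3]
width: 0.698
t2.85 pos [ 0.5571 -0.1401  0.0967] tooly -61.99 tilt [0.3  0.11] F [ 0.  -0.5 -0.3] T [ 0.01  0.03 -0.01] w 0.698 j [ 0.31  0.5  -0.22  1.83  0.14  0.81 -1.06]
shift tool mm [-5.4 -2.9  8.6]
turn toolz deg -2.494507731971879 (or +-180)
```

```bash
python3 -m inch '[[[0.3,-5,-3,7,-2.5],[0.3,0,0,0,0],[0.3,0,0,0,0]]]'; python3 -c "
from h import *
to(.551,-.140,.088,-59.5)"
```

```text
clock: 3.15
position: [0.5541, -0.1395, 0.0931]
ee_rot: [3.03, 0.824, 0.016]
force: [1.0, -0.3, 1.1]
width: 0.702
t3.15 pos [ 0.5541 -0.1395  0.0931] tooly -59.59 tilt [0.6  0.07] F [ 1.  -0.3  1.1] T [-0.01  0.04 -0.01] w 0.702 j [ 0.32  0.5  -0.23  1.85  0.15  0.8  -1.03]
shift tool mm [-3.  -1.2  5.1]
turn toolz deg -0.08736760488216078 (or +-180)
```

```bash
python3 -m inch '[[[0.3,-3,-1,4,0],[0.3,0,0,0,0],[1,0,0,0,0],[1,0,0,0,0],[1,0,0,0,0],[1,0,0,0,0],[1,0,0,0,0]]]' 40; python3 -c "
from h import *
to(.551,-.140,.088,-59.5)"
```

```text
clock: 3.85
position: [0.5529, -0.1404, 0.0914]
ee_rot: [3.03, 0.819, 0.022]
force: [-1.0, 0.2, -0.1]
width: 0.314
t3.85 pos [ 0.5529 -0.1404  0.0914] tooly -59.75 tilt [0.82 0.03] F [-1.   0.2 -0.1] T [ 0.11  0.13 -0.02] w 0.314 j [ 0.32  0.5  -0.23  1.86  0.15  0.79 -1.03]
shift tool mm [-1.5 -1.3  3.3]
turn toolz deg -0.2538189451641415 (or +-180)
```

```bash
python3 -m inch '[[[1,0,0,0,0],[1,0,0,0,0],[1,0,0,-15,0],[1,0,0,-30,0],[1,0,0,-30,0],[1,0,0,0,0]]]' 55; python3 -c "
from h import *
to(.551,-.140,.20,-59.5)
from cell import eyes
d=eyes.get_image('scene');crop(d,'s3',300,110,400,210,6)"
```

```text
clock: 4.45
position: [0.5505, -0.1402, 0.1671]
ee_rot: [3.032, 0.82, 0.016]
force: [0.8, -0.1, -0.3]
width: 0.287
t4.45 pos [ 0.5505 -0.1402  0.1671] tooly -59.74 tilt [0.58 0.09] F [ 0.8 -0.1 -0.3] T [-0.04 -0.08 -0.01] w 0.287 j [ 0.34  0.41 -0.25  1.78  0.12  0.95 -1.  ]
shift tool mm [  0.8   0.2 -32.9]
turn toolz deg -0.24120495214707205 (or +-180)
```

View pics/s3.png

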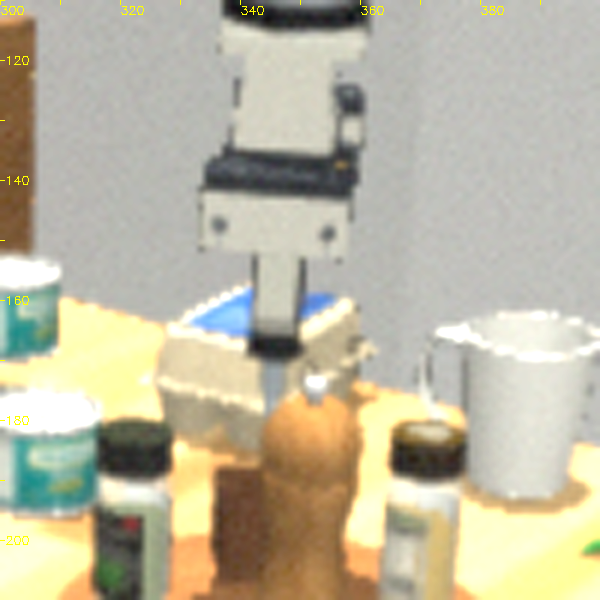

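```bash
python3 -m inch '[[[1,0,0,-40,0],[1,0,0,-40,0],[1,0,0,0,0]]]'; python3 -c "
from h import *
to(.598,.2717,.23)
from cell import eyes
d=eyes.get_image('scene');crop(d,'s4',300,90,400,190,6);np.savez('pics/s4.npz',**d)"
```

```text
clock: 4.8
position: [0.5466, -0.1401, 0.2435]
ee_rot: [-3.03, -0.819, -0.002]
force: [1.0, 0.1, -0.7]
width: 0.281
t4.80 pos [ 0.5466 -0.1401  0.2435] tooly -59.75 tilt [0.04 0.18] F [ 1.   0.1 -0.7] T [-0.08 -0.13  0.01] w 0.281 j [ 0.35  0.34 -0.25  1.68  0.09  1.13 -0.97]
shift tool mm [ 251.8 -329.8   14.9]
```

View pics/s4.png

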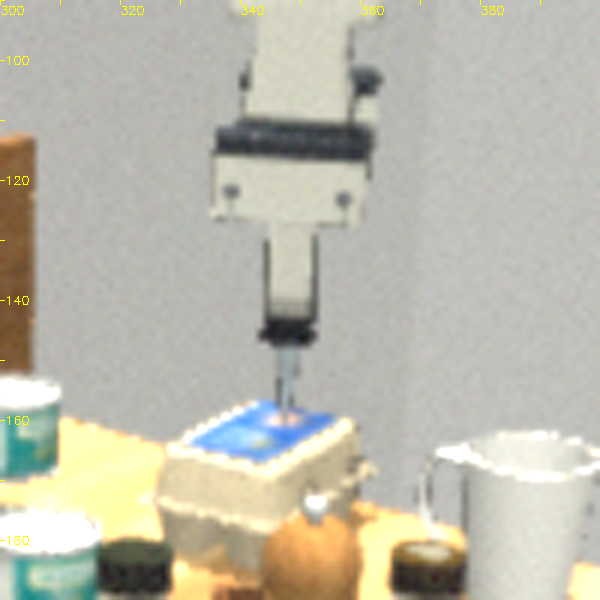

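```bash
python3 -m inch '[[[1,25,-33,0,0],[1,25,-33,0,0],[1,25,-33,0,0],[1,25,-33,0,0],[1,25,-33,0,0],[1,25,-33,0,0],[1,25,-33,0,0],[1,25,-33,0,0],[1,25,-33,0,0],[1,25,-33,0,0],[1,0,0,0,0]]]'; python3 -c "
from h import *
to(.598,.2717,.16)
from cell import eyes
d=eyes.get_image('scene');np.savez('pics/s5.npz',**d);cv2.imwrite('pics/s5f.png',d['frame']);crop(d,'s5',190,150,300,260,7 if 0 else 5)
d=eyes.get_image('top');cv2.imwrite('pics/t5.png',d['frame'])"
```

```text
clock: 5.95
position: [0.5876, 0.2797, 0.212]
ee_rot: [-3.032, -0.807, 0.058]
force: [0.6, -1.0, -0.7]
width: 0.284
t5.95 pos [0.5876 0.2797 0.212 ] tooly -60.22 tilt [-2.12 -0.32] F [ 0.6 -1.  -0.7] T [ 0.05 -0.    0.01] w 0.284 j [-0.3   0.54 -0.35  1.46  0.17  1.21 -1.72]
shift tool mm [ 6.9 12.8 51.7]
```

View pics/s5f.png

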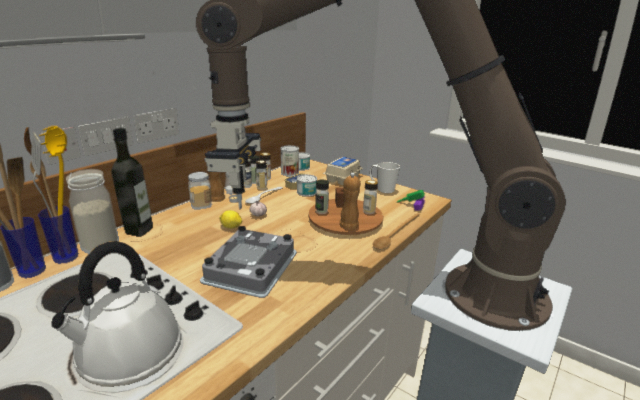

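View pics/t5.png

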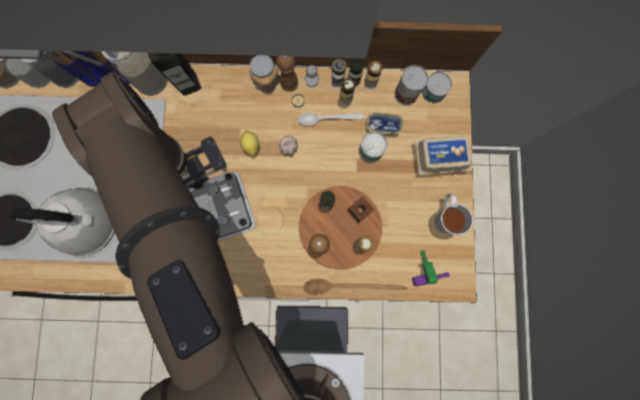

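```bash
python3 - <<'E'
from h import *
s=dict(np.load("pics/s5.npz"));crop(s,"s5",205,130,275,215,9 if 0 else 7)
print(proj(s,[.5876,.2797,.2120]),proj(s,[.5876,.2797,.149]))
E
```

```text
[237.96463001 184.72669511] [239.35585856 207.61901106]
```

View pics/s5.png

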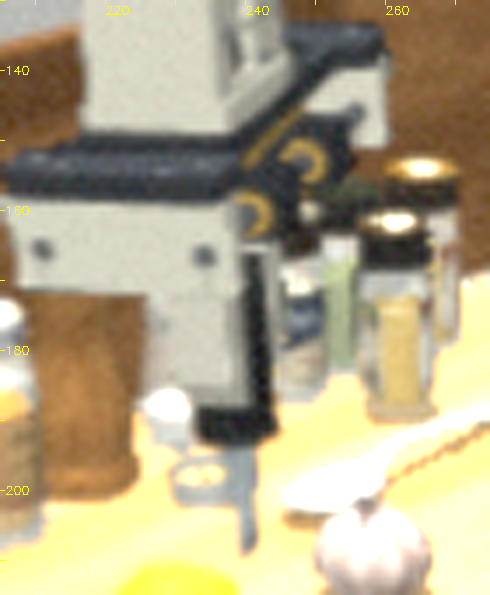

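The blade tip at (239,208) is about 2 px wide with the view 20° off the tool y axis, so the blade lies along tool y. I'll turn about −80° to line it up with the slots, then re-check.

```bash
python3 -m inch '[[[1,0,0,0,-8],[1,0,0,0,-8],[1,0,0,0,-8],[1,0,0,0,-8],[1,0,0,0,-8],[1,0,0,0,-8],[1,0,0,0,-8],[1,0,0,0,-8],[1,0,0,0,-8],[1,0,0,0,-8],[1,0,0,0,0]]]'; python3 -c "
from h import *
to(.598,.2717,.16,20.6)
from cell import eyes
d=eyes.get_image('scene');np.savez('pics/s6.npz',**d);crop(d,'s6',205,130,275,215,7)"
```

```text
clock: 7.15
position: [0.5891, 0.2452, 0.1975]
ee_rot: [-1.757, -2.575, 0.085]
force: [0.3, -0.5, -0.3]
width: 0.284
t7.15 pos [0.5891 0.2452 0.1975] tooly 21.36 tilt [-2.85 -1.85] F [ 0.3 -0.5 -0.3] T [ 0.03 -0.17 -0.03] w 0.284 j [-0.07  0.61 -0.67  1.48  0.38  1.25 -0.42]
shift tool mm [21.9 20.1 36.1]
turn toolz deg 0.7555796827883512 (or +-180)
```

View pics/s6.png

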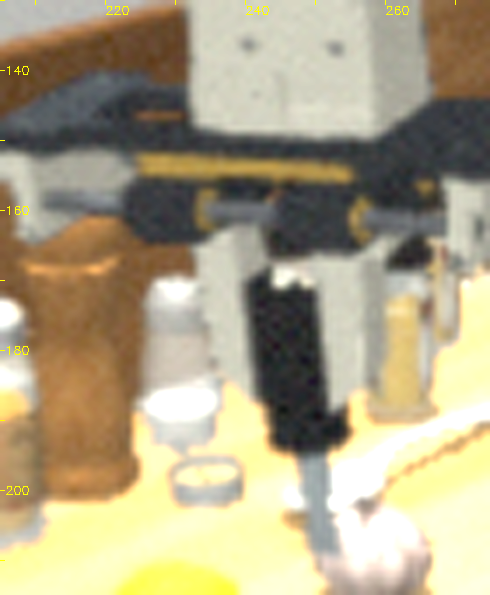

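```bash
cat >> h.py <<'E'
TL=.063
def tip(L=TL,off=0.):
    o,M=st();return o["position"]+L*M[:,2]+off*M[:,0]
def tipto(x,y,z,yaw=None,L=TL,off=0.):
    o,M=st();p=tip(L,off);d=M.T@(np.array([x,y,z])-p)*1000
    print("tip",p.round(4),"tip shift tool mm",d.round(1))
    to(*o["position"],yaw)
E
python3 - <<'E'
from h import *
for f,pos,rv in (("pics/s5.npz",[.5876,.2797,.2120],[-3.032,-.807,.058]),("pics/s6.npz",[.5891,.2452,.1975],[-1.757,-2.575,.085])):
    s=dict(np.load(f));M=R.from_rotvec(rv).as_matrix();p=np.array(pos)
    for off in (-.002,0,.002):
        print(f,off,"guard",proj(s,p+M[:,2]*.0145+off*M[:,0]),"tip",proj(s,p+M[:,2]*.063+off*M[:,0]))
s["frame"]=np.clip(s["frame"]*1.,0,255).astype(np.uint8)
crop(s,"s6z",235,183,265,215,20)
s=dict(np.load("pics/s5.npz"));crop(s,"s5z",225,183,255,215,20)
E
```

```text
pics/s5.npz -0.002 guard [239.22599422 190.17971896] tip [240.83637843 207.85789742]
pics/s5.npz 0 guard [238.45763444 190.14158534] tip [240.08175136 207.81476613]
pics/s5.npz 0.002 guard [237.68982744 190.1034799 ] tip [239.32765342 207.77165592]
pics/s6.npz -0.002 guard [249.03803444 190.84746761] tip [250.93948913 207.84532455]
pics/s6.npz 0 guard [248.69878309 191.14685591] tip [250.60999928 208.16718265]
pics/s6.npz 0.002 guard [248.35839968 191.44725578] tip [250.27943407 208.49010171]
```

View pics/s6z.png

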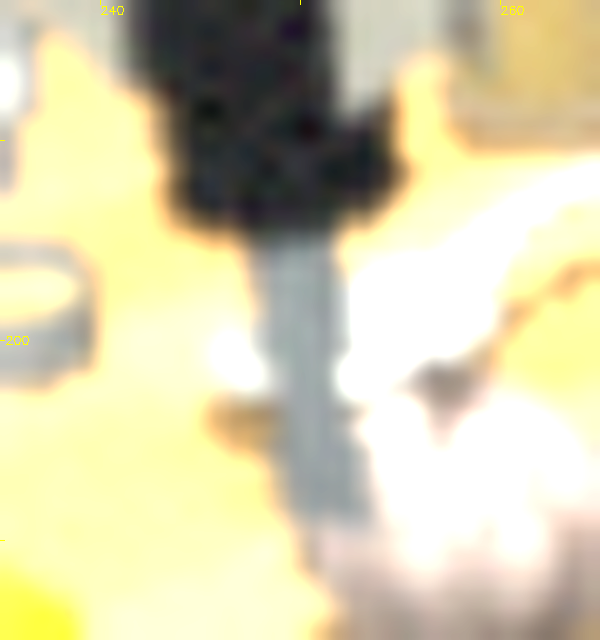

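View pics/s5z.png

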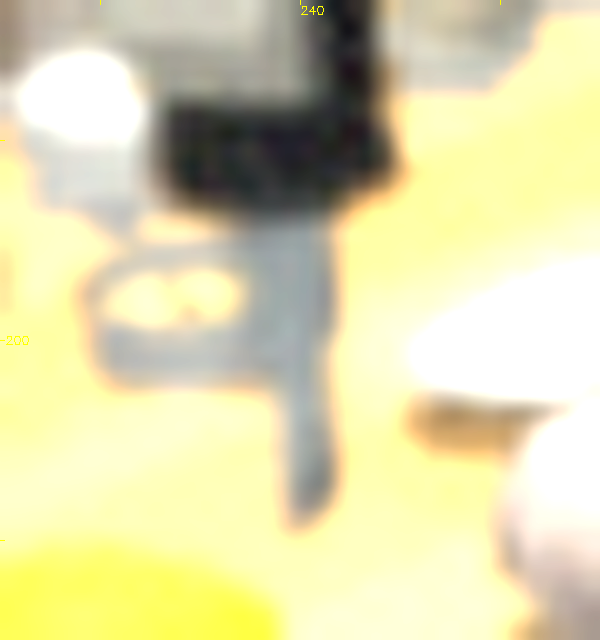

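```bash
python3 - <<'E'
from h import *
tipto(.600,.274,.085,20.6)
E
```

```text
tip [0.586  0.243  0.1346] tip shift tool mm [24.5 27.1 47.8]
t7.20 pos [0.5892 0.245  0.1975] tooly 21.07 tilt [-2.86 -1.87] F [ 0.3 -0.8 -1.5] T [ 0.   -0.21  0.03] w 0.284 j [-0.07  0.61 -0.67  1.48  0.38  1.25 -0.42]
shift tool mm [0. 0. 0.]
turn toolz deg 0.46718022156868244 (or +-180)
```

```bash
python3 -m inch '[[[1,12,13,10,0.5],[1,12,13,10,0],[1,0,0,10,0],[1,0,0,0,0],[1,0,0,0,0]]]'; python3 - <<'E'
from h import *
tipto(.600,.274,.085,20.6)
E
```

```text
clock: 7.7
position: [0.6043, 0.2769, 0.1607]
ee_rot: [-1.792, -2.552, 0.091]
force: [0.8, 0.3, -0.4]
width: 0.283
tip [0.6011 0.2747 0.0978] tip shift tool mm [-0.1 -0.5 12.8]
t7.70 pos [0.6043 0.2769 0.1607] tooly 19.82 tilt [-2.97 -1.99] F [ 0.8  0.3 -0.4] T [ 0.04 -0.23  0.01] w 0.283 j [-0.13  0.68 -0.64  1.44  0.4   1.22 -0.48]
shift tool mm [0. 0. 0.]
turn toolz deg -0.7758850512621507 (or +-180)
```

```bash
python3 -m inch '[[[1,0,-0.5,6,-0.8],[1,0,0,6,0],[1,0,0,0,0]]]'; python3 - <<'E'
from h import *
from cell import eyes
tipto(.600,.274,.085,20.6)
d=eyes.get_image('scene');np.savez('pics/s7.npz',**d);crop(d,'s7',220,195,300,255,10)
print(proj(d,tip()))
E
```

```text
clock: 8.0
position: [0.6031, 0.2761, 0.1481]
ee_rot: [-1.773, -2.565, 0.091]
force: [-0.1, -0.4, -0.7]
width: 0.281
tip [0.5998 0.2739 0.0852] tip shift tool mm [0.1 0.2 0.2]
t8.00 pos [0.6031 0.2761 0.1481] tooly 20.67 tilt [-2.95 -2.  ] F [-0.1 -0.4 -0.7] T [ 0.04 -0.19  0.05] w 0.281 j [-0.13  0.69 -0.64  1.46  0.41  1.2  -0.48]
shift tool mm [0. 0. 0.]
turn toolz deg 0.07017657473531358 (or +-180)
[239.16355032 227.18086899]
```

View pics/s7.png

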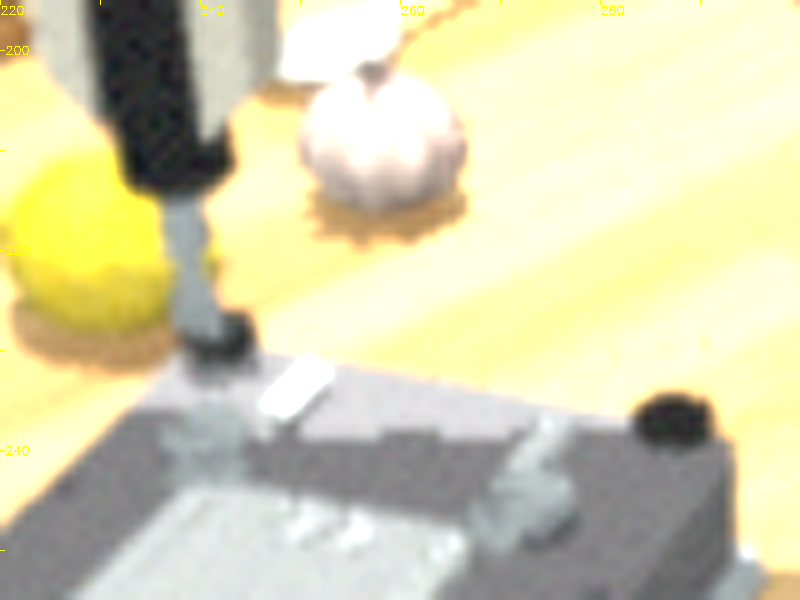

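```bash
python3 - <<'E'
from h import *
s=dict(np.load("pics/s7.npz"))
for P in ([.600,.274,.058],[.600,.274,.0525],[.6,.274,.085]): print(proj(s,P)+[.6,.8])
s0=dict(np.load("pics/scene0.npz"));s0["frame"]=(s0["frame"]*.75).astype(np.uint8)
crop(s0,"z0",230,226,285,258,14)
t=dict(np.load("pics/top0.npz"));t["frame"]=(t["frame"]*.75).astype(np.uint8);crop(t,"z1",203,178,233,230,14 if 0 else 11)
E
```

```text
[240.35903374 237.11589097]
[240.47632597 238.90683365]
[239.77925258 228.20817304]
```

View pics/z0.png

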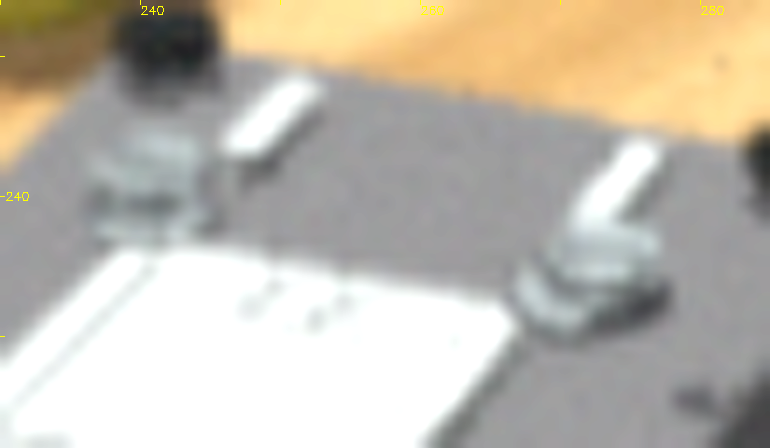

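View pics/z1.png

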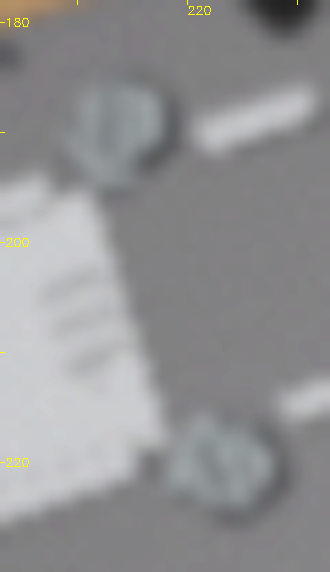

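```bash
python3 -m inch '[[[1,0,-1,10,0],[1,0,0,10,0],[1,0,0,0,0]]]'; python3 - <<'E'
from h import *
tipto(.5993,.2733,.0525,20.6)
E
```

```text
clock: 8.35
position: [0.6015, 0.2747, 0.1276]
ee_rot: [-1.775, -2.565, 0.089]
force: [-0.3, 0.0, -0.8]
width: 0.288
tip [0.5983 0.2725 0.0647] tip shift tool mm [ 0.6  1.9 12.1]
t8.35 pos [0.6015 0.2747 0.1276] tooly 20.62 tilt [-2.86 -1.97] F [-0.3  0.  -0.8] T [ 0.02 -0.16  0.05] w 0.288 j [-0.13  0.7  -0.63  1.49  0.43  1.16 -0.49]
shift tool mm [0. 0. 0.]
turn toolz deg 0.01508761432283734 (or +-180)
```

```bash
python3 -m inch '[[[1,0.6,1.8,4,0],[1,0,0,4,0],[1,0,0,3,0],[1,0,0,0,0]]]'; python3 - <<'E'
from h import *
tipto(.5993,.2733,.0525,20.6)
E
```

```text
clock: 8.75
position: [0.6027, 0.2762, 0.1159]
ee_rot: [-1.774, -2.565, 0.087]
force: [-0.8, -0.4, 0.7]
width: 0.283
tip [0.5996 0.2741 0.053 ] tip shift tool mm [-0.6 -0.5  0.5]
t8.75 pos [0.6027 0.2762 0.1159] tooly 20.62 tilt [-2.83 -1.91] F [-0.8 -0.4  0.7] T [ 0.   -0.04 -0.03] w 0.283 j [-0.14  0.71 -0.63  1.49  0.44  1.14 -0.5 ]
shift tool mm [0. 0. 0.]
turn toolz deg 0.019725703215627277 (or +-180)
```

```bash
python3 -m inch '[[[1,-0.4,0,3,0],[1,0,0,2,0],[1,0,0,0,0]]]'; python3 - <<'E'
from h import *
from cell import eyes
tipto(.5993,.2733,.0525,20.6)
d=eyes.get_image('scene');np.savez('pics/s8.npz',**d);crop(d,'s8',220,205,290,255,11)
E
```

```text
clock: 9.05
position: [0.603, 0.2764, 0.1162]
ee_rot: [-1.776, -2.567, 0.084]
force: [0.2, -0.2, -1.4]
width: 0.287
tip [0.6    0.2743 0.0533] tip shift tool mm [-0.7 -1.   0.9]
t9.05 pos [0.603  0.2764 0.1162] tooly 20.61 tilt [-2.66 -1.89] F [ 0.2 -0.2 -1.4] T [ 0.12 -0.17  0.03] w 0.287 j [-0.14  0.71 -0.63  1.5   0.44  1.14 -0.5 ]
shift tool mm [0. 0. 0.]
turn toolz deg 0.010873604113200486 (or +-180)
```

View pics/s8.png

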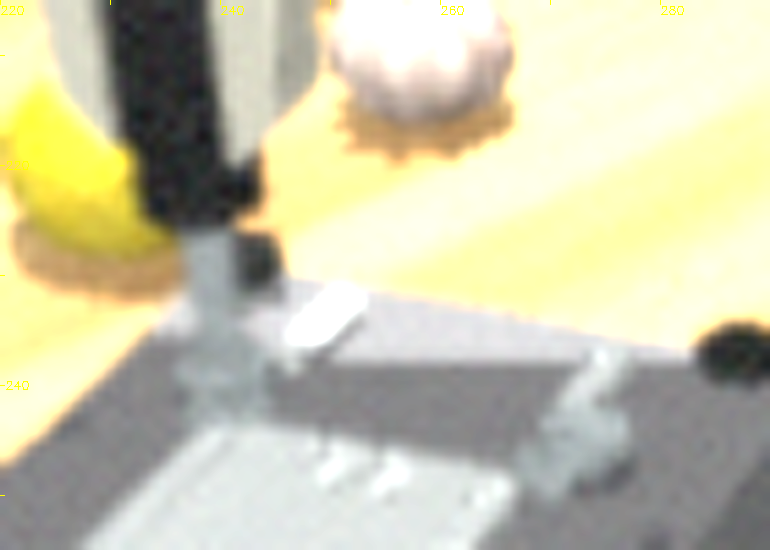

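```bash
python3 -m inch '[[[1,0,0,0.5,5],[1,0,0,0.5,5],[1,0,0,0.5,5],[1,0,0,0,0]]]' 60; python3 - <<'E'
from h import *
tipto(.5997,.2740,.0527,20.6)
E
```

```text
clock: 9.5
position: [0.6037, 0.2773, 0.1159]
ee_rot: [-2.111, -2.309, 0.082]
force: [-0.9, -0.3, 0.6]
width: 0.286
tip [0.601  0.2754 0.0529] tip shift tool mm [-1.2 -1.4  0.3]
t9.50 pos [0.6037 0.2773 0.1159] tooly 5.09 tilt [-2.53 -1.77] F [-0.9 -0.3  0.6] T [-0.02  0.04 -0.04] w 0.286 j [-0.17  0.7  -0.56  1.5   0.39  1.11 -0.74]
shift tool mm [0. 0. 0.]
turn toolz deg -15.514298744258184 (or +-180)
```

```bash
python3 -m inch '[[[1,-0.8,-1,0.5,6],[1,-0.3,-0.5,0.3,6],[1,-0.3,-0.5,0.3,6]]]' ; python3 - <<'E'
from h import *
tipto(.5997,.2740,.0527,-69.4)
E
```

```text
clock: 9.8
position: [0.6033, 0.2763, 0.1158]
ee_rot: [-2.455, -1.955, 0.079]
force: [-0.7, 0.1, 1.9]
width: 0.284
tip [0.6008 0.2745 0.0528] tip shift tool mm [-0.7 -0.9  0.2]
t9.80 pos [0.6033 0.2763 0.1158] tooly -12.96 tilt [-2.34 -1.68] F [-0.7  0.1  1.9] T [-0.12 -0.16  0.06] w 0.284 j [-0.21  0.68 -0.49  1.51  0.34  1.09 -1.01]
shift tool mm [0. 0. 0.]
turn toolz deg 56.43711713216881 (or +-180)
```

```bash
python3 -m inch '[[[1,-0.8,-0.9,0.5,6],[1,-0.4,-0.4,0.3,6],[1,-0.4,-0.4,0.3,6]]]' ; python3 - <<'E'
from h import *
from cell import eyes
tipto(.5997,.2740,.0527,-69.4)
d=eyes.get_image('scene');crop(d,'s9',220,205,290,255,11)
d=eyes.get_image('top');crop(d,'t9',155,165,265,255,7)
E
```

```text
clock: 10.1
position: [0.6031, 0.2758, 0.1157]
ee_rot: [2.731, 1.539, -0.072]
force: [0.2, 0.0, 2.4]
width: 0.286
tip [0.6008 0.2741 0.0528] tip shift tool mm [-0.6 -0.9  0.1]
t10.10 pos [0.6031 0.2758 0.1157] tooly -31.20 tilt [-2.12 -1.58] F [0.2 0.  2.4] T [-0.14 -0.07  0.07] w 0.286 j [-0.26  0.66 -0.41  1.52  0.29  1.07 -1.29]
shift tool mm [0. 0. 0.]
turn toolz deg 38.20425052933987 (or +-180)
```

View pics/s9.png

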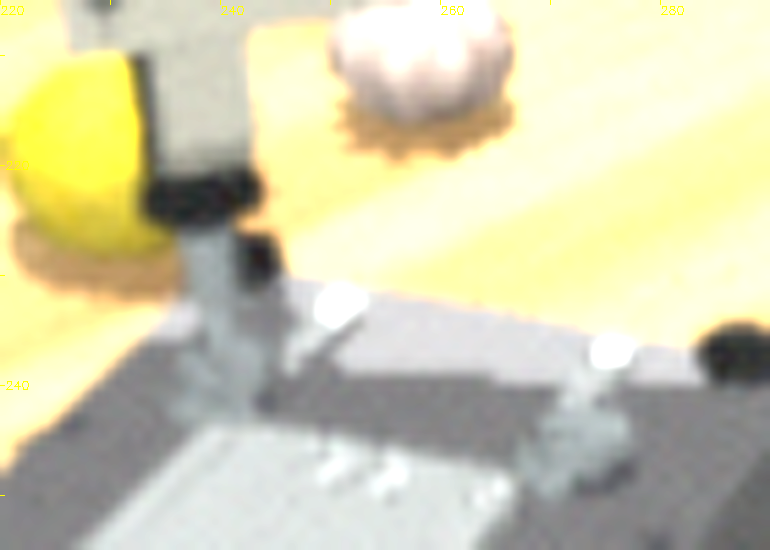

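View pics/t9.png

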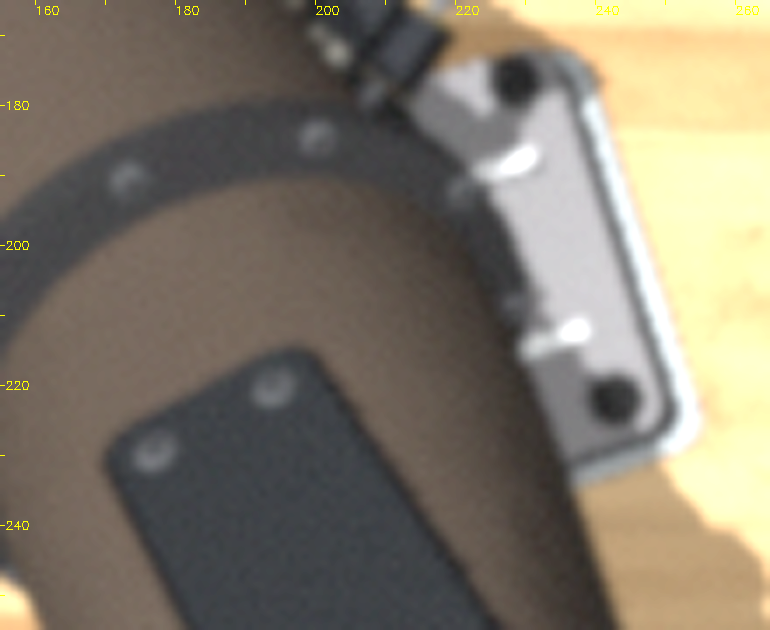

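```bash
python3 -m inch '[[[1,-0.6,-0.9,0.4,6],[1,-0.4,-0.4,0.3,6],[1,-0.4,-0.4,0.3,6],[1,-0.4,-0.4,0.3,6],[1,-0.4,-0.4,0.3,6],[1,-0.4,-0.4,0.3,6]]]' ; python3 - <<'E'
from h import *
from cell import eyes
tipto(.5997,.2740,.0527,-69.4)
E
```

```text
clock: 10.8
position: [0.6024, 0.2751, 0.1157]
ee_rot: [3.055, 0.636, -0.057]
force: [1.2, -0.8, 4.3]
width: 0.285
tip [0.6004 0.2734 0.0527] tip shift tool mm [-0.4 -0.9  0.1]
t10.80 pos [0.6024 0.2751 0.1157] tooly -66.47 tilt [-1.79 -1.6 ] F [ 1.2 -0.8  4.3] T [-0.35 -0.08  0.1 ] w 0.285 j [-0.35  0.63 -0.26  1.54  0.18  1.03 -1.82]
shift tool mm [0. 0. 0.]
turn toolz deg 2.9278507860621374 (or +-180)
```

```bash
python3 -m inch '[[[1,-0.4,-0.4,0.3,6],[1,0,-0.3,0.3,6],[1,0,-0.3,0.3,6]]]' ; python3 - <<'E'
from h import *
tipto(.5997,.2740,.0527,-69.4)
E
```

```text
clock: 11.1
position: [0.6022, 0.275, 0.1157]
ee_rot: [3.11, 0.155, -0.05]
force: [-2.0, -2.0, 5.9]
width: 0.287
tip [0.6003 0.2731 0.0527] tip shift tool mm [-0.5 -0.9  0. ]
t11.10 pos [0.6022 0.275  0.1157] tooly -84.28 tilt [-1.75 -1.67] F [-2.  -2.   5.9] T [-0.35  0.51  0.09] w 0.287 j [-0.4   0.62 -0.18  1.54  0.13  1.03 -2.09]
shift tool mm [0. 0. 0.]
turn toolz deg -14.876445661054973 (or +-180)
```

```bash
python3 -m inch '[[[1,0,-0.3,0.3,6],[1,0,-0.3,0.3,6]]]' ; python3 - <<'E'
from h import *
from cell import eyes
tipto(.5997,.2740,.0527,-69.4)
d=eyes.get_image('scene');crop(d,'s10',220,205,290,255,11)
E
```

```text
clock: 11.3
position: [0.602, 0.2751, 0.1157]
ee_rot: [3.105, -0.166, -0.046]
force: [-2.0, -1.4, 4.4]
width: 0.281
tip [0.6    0.2732 0.0527] tip shift tool mm [-0.4 -0.8  0. ]
t11.30 pos [0.602  0.2751 0.1157] tooly -96.11 tilt [-1.77 -1.73] F [-2.  -1.4  4.4] T [-0.25  0.43  0.36] w 0.281 j [-0.44  0.62 -0.12  1.55  0.1   1.02 -2.27]
shift tool mm [0. 0. 0.]
turn toolz deg -26.708323907316526 (or +-180)
```

View pics/s10.png

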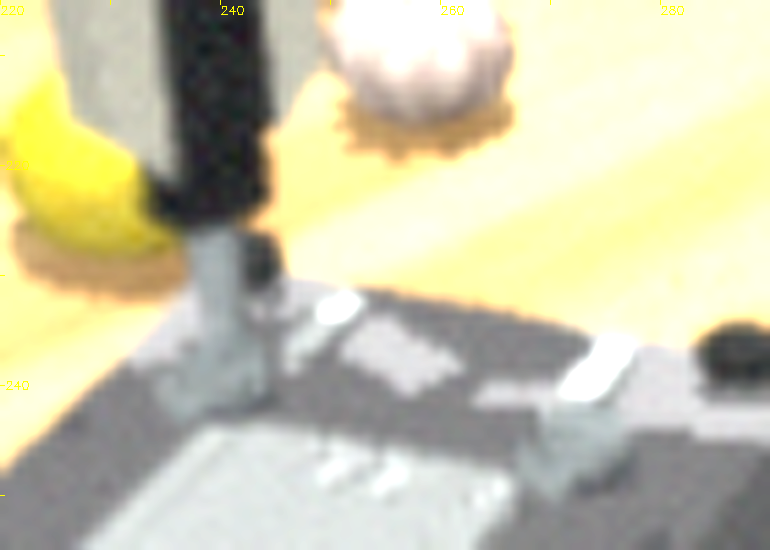

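```bash
python3 -m inch '[[[1,0,-0.3,0.3,6]]]' ; python3 - <<'E'
from h import *
tipto(.5997,.2740,.0527,-69.4)
E
python3 -m inch '[[[1,0,-0.3,0.3,6]]]' ; python3 - <<'E'
from h import *
tipto(.5997,.2740,.0527,-69.4)
E
```

```text
clock: 11.45
position: [0.6018, 0.2752, 0.1155]
ee_rot: [3.09, -0.329, -0.043]
force: [-1.6, -1.8, 6.3]
width: 0.282
tip [0.5999 0.2733 0.0526] tip shift tool mm [-0.3 -0.6 -0.1]
t11.45 pos [0.6018 0.2752 0.1155] tooly -102.13 tilt [-1.79 -1.77] F [-1.6 -1.8  6.3] T [-0.36  0.46  0.63] w 0.282 j [-0.46  0.62 -0.1   1.55  0.08  1.02 -2.36]
shift tool mm [0. 0. 0.]
turn toolz deg -32.729460772320024 (or +-180)
clock: 11.55
position: [0.6018, 0.2753, 0.1155]
ee_rot: [3.067, -0.485, -0.04]
force: [-1.7, -1.3, 8.1]
width: 0.279
tip [0.5998 0.2733 0.0526] tip shift tool mm [-0.4 -0.6 -0.1]
t11.55 pos [0.6018 0.2753 0.1155] tooly -107.93 tilt [-1.79 -1.81] F [-1.7 -1.3  8.1] T [-0.12  0.58  0.58] w 0.279 j [-0.47  0.62 -0.07  1.55  0.06  1.02 -2.45]
shift tool mm [0. 0. 0.]
turn toolz deg -38.53353143615976 (or +-180)
```

```bash
python3 -m inch '[[[1,0,0,0,-7],[1,0,0,0,-7]]]' ; python3 - <<'E'
from h import *
tipto(.5997,.2740,.0527,-69.4)
E
python3 -m inch '[[[1,0,0,0,-7],[1,0,0,0,-7],[1,0,0,-15,-3],[1,0,0,-20,0],[1,0,0,0,0]]]' ; python3 - <<'E'
from h import *
from cell import eyes
tipto(.5997,.2740,.0527,-69.4)
d=eyes.get_image('scene');np.savez("pics/s11.npz",**d);crop(d,'s11',220,190,290,250,11)
E
```

```text
clock: 11.75
position: [0.6017, 0.2757, 0.1157]
ee_rot: [3.107, -0.085, -0.047]
force: [-0.4, -1.0, 2.4]
width: 0.279
tip [0.5998 0.2736 0.0528] tip shift tool mm [-0.1 -0.4  0.1]
t11.75 pos [0.6017 0.2757 0.1157] tooly -93.10 tilt [-1.77 -1.87] F [-0.4 -1.   2.4] T [-0.2   0.09  0.04] w 0.279 j [-0.43  0.62 -0.14  1.55  0.11  1.02 -2.23]
shift tool mm [0. 0. 0.]
turn toolz deg -23.695161789010143 (or +-180)
clock: 12.25
position: [0.6022, 0.2761, 0.1492]
ee_rot: [3.079, 0.453, -0.06]
force: [0.2, 0.6, -2.1]
width: 0.283
tip [0.6    0.274  0.0863] tip shift tool mm [ 1.1 -0.9 33.6]
t12.25 pos [0.6022 0.2761 0.1492] tooly -73.22 tilt [-1.95 -1.97] F [ 0.2  0.6 -2.1] T [ 0.09 -0.17 -0.01] w 0.283 j [-0.38  0.6  -0.23  1.5   0.16  1.1  -1.92]
shift tool mm [0. 0. 0.]
turn toolz deg -3.816899811393796 (or +-180)
```

View pics/s11.png

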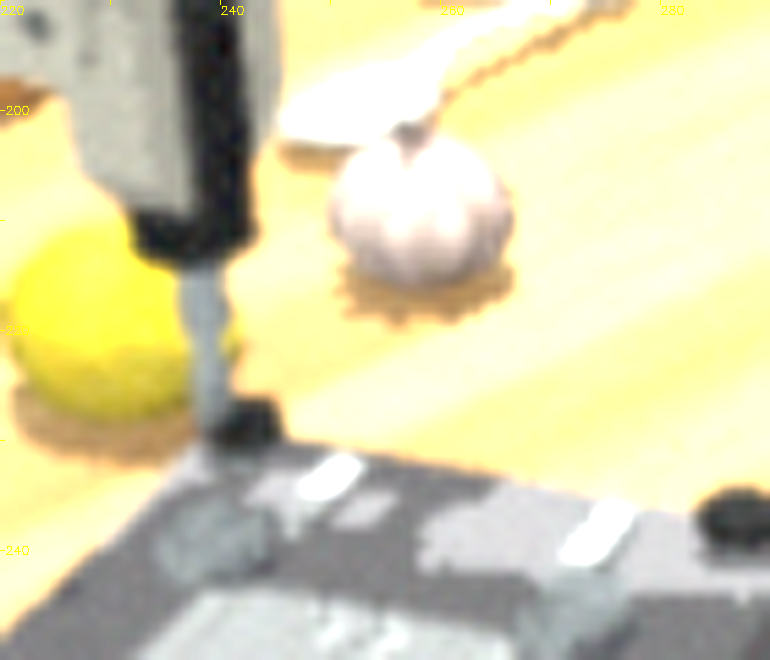

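```bash
python3 -m inch '[[[1,0,0,-20,-8],[1,0,0,-15,-8],[1,0,0,0,-8],[1,0,0,0,-8],[1,0,0,0,-8],[1,0,0,0,-8],[1,0,0,0,-8],[1,0,0,0,-8],[1,0,0,0,-8],[1,0,0,0,-8],[1,0,0,0,-8],[1,0,0,0,0]]]' ; python3 - <<'E'
from h import *
from cell import eyes
tipto(.5115,.2402,.085,20.6)
E
```

```text
clock: 13.5
position: [0.5955, 0.2727, 0.1637]
ee_rot: [-1.782, -2.561, 0.11]
force: [0.0, -0.2, -1.1]
width: 0.277
tip [0.592  0.2698 0.1008] tip shift tool mm [  0.7 -84.5  21.7]
t13.50 pos [0.5955 0.2727 0.1637] tooly 20.30 tilt [-3.21 -2.68] F [ 0.  -0.2 -1.1] T [ 0.04 -0.21 -0.01] w 0.277 j [-0.15  0.66 -0.62  1.46  0.39  1.22 -0.47]
shift tool mm [0. 0. 0.]
turn toolz deg -0.30388160647309803 (or +-180)
```

```bash
python3 -m inch '[[[1,0,-21,0,0],[1,0,-21,0,0],[1,0,-21,0,0],[1,0,-21,3,0],[1,0,0,0,0]]]' ; python3 - <<'E'
from h import *
from cell import eyes
tipto(.5115,.2402,.080,20.6)
d=eyes.get_image('scene');np.savez("pics/s12.npz",**d);crop(d,'s12',220,190,290,250,11)
E
```

```text
clock: 14.0
position: [0.5118, 0.2417, 0.1605]
ee_rot: [-1.797, -2.545, 0.118]
force: [-0.0, -0.1, -0.7]
width: 0.279
tip [0.5078 0.2387 0.0977] tip shift tool mm [ 0.6  5.3 17.4]
t14.00 pos [0.5118 0.2417 0.1605] tooly 19.50 tilt [-3.61 -2.77] F [-0.  -0.1 -0.7] T [ 0.03 -0.28 -0.01] w 0.279 j [-0.09  0.54 -0.65  1.69  0.35  1.12 -0.52]
shift tool mm [0. 0. 0.]
turn toolz deg -1.0969011782927822 (or +-180)
```

View pics/s12.png

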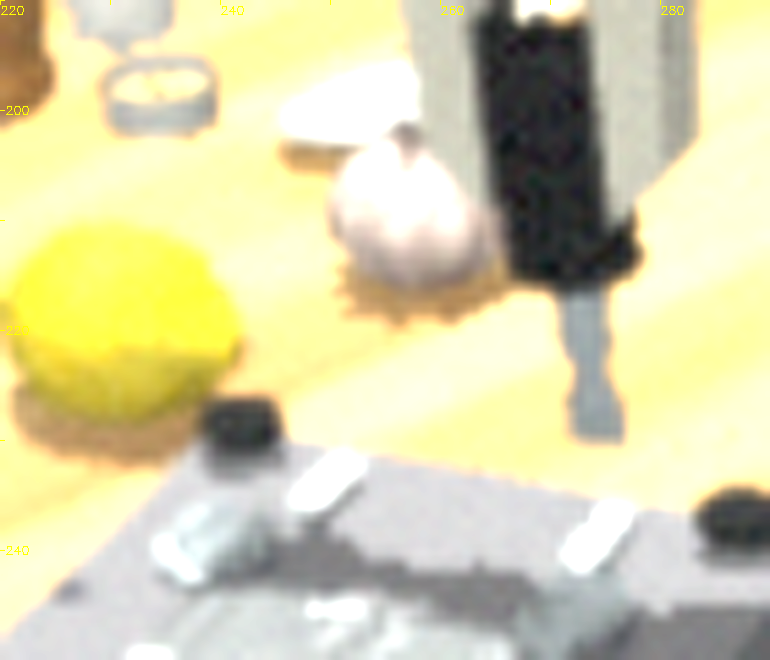

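```bash
python3 - <<'E'
from h import *
s=dict(np.load("pics/s12.npz"))
print(proj(s,tip()),proj(s,[.5115,.2402,.058]),proj(s,[.5115,.2402,.0525]))
crop(s,"s12z",228,230,268,255,18)
E
```

```text
[273.16054309 229.18727865] [272.59030365 242.55690859] [272.63798075 244.37890605]
```

View pics/s12z.png

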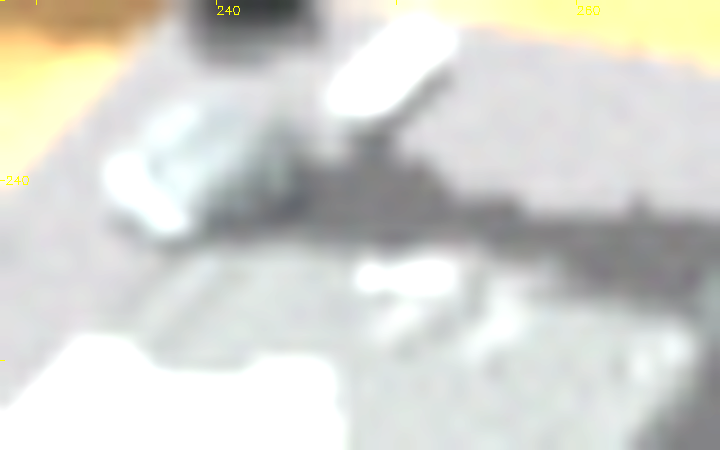

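```bash
python3 -m inch '[[[1,0.6,5.3,8,-1.1],[1,0,0,9,0],[1,0,0,0,0]]]' ; python3 - <<'E'
from h import *
tipto(.5115,.2402,.0525,20.6)
E
```

```text
clock: 14.35
position: [0.519, 0.244, 0.1409]
ee_rot: [-1.776, -2.56, 0.115]
force: [0.3, -0.7, -0.9]
width: 0.28
tip [0.5151 0.2411 0.0781] tip shift tool mm [ 1.  -1.8 25.8]
t14.35 pos [0.519  0.244  0.1409] tooly 20.47 tilt [-3.52 -2.69] F [ 0.3 -0.7 -0.9] T [ 0.04 -0.19 -0.03] w 0.280 j [-0.1   0.57 -0.65  1.7   0.37  1.09 -0.51]
shift tool mm [0. 0. 0.]
turn toolz deg -0.1297309981464707 (or +-180)
```

```bash
python3 -m inch '[[[1,0.7,-1.2,8,0],[1,0,0,7,0],[1,0,0,0,0]]]' ; python3 - <<'E'
from h import *
tipto(.5115,.2402,.0525,20.6)
E
```

```text
clock: 14.65
position: [0.5168, 0.2438, 0.1236]
ee_rot: [-1.776, -2.559, 0.116]
force: [-0.3, -0.4, -1.5]
width: 0.281
tip [0.5128 0.2408 0.0608] tip shift tool mm [ 0.1 -0.9  8.3]
t14.65 pos [0.5168 0.2438 0.1236] tooly 20.42 tilt [-3.61 -2.69] F [-0.3 -0.4 -1.5] T [ 0.06 -0.18 -0.05] w 0.281 j [-0.11  0.58 -0.64  1.72  0.38  1.05 -0.53]
shift tool mm [0. 0. 0.]
turn toolz deg -0.17543859745515533 (or +-180)
```

```bash
python3 -m inch '[[[1,0,-0.7,4,0],[1,0,0,4,0],[1,0,0,3,0]]]' ; python3 - <<'E'
from h import *
from cell import eyes
tipto(.5115,.2402,.0525,20.6)
d=eyes.get_image('scene');crop(d,'s13',220,200,290,255,11)
E
```

```text
clock: 14.95
position: [0.5159, 0.2442, 0.1147]
ee_rot: [-1.777, -2.56, 0.113]
force: [-8.4, -6.5, 45.3]
width: 0.281
tip [0.5121 0.2413 0.0519] tip shift tool mm [-0.8 -0.9 -0.5]
t14.95 pos [0.5159 0.2442 0.1147] tooly 20.43 tilt [-3.48 -2.63] F [-8.4 -6.5 45.3] T [-2.48  2.79 -0.01] w 0.281 j [-0.11  0.59 -0.64  1.73  0.39  1.03 -0.54]
shift tool mm [0. 0. 0.]
turn toolz deg -0.17081896472953417 (or +-180)
```

View pics/s13.png

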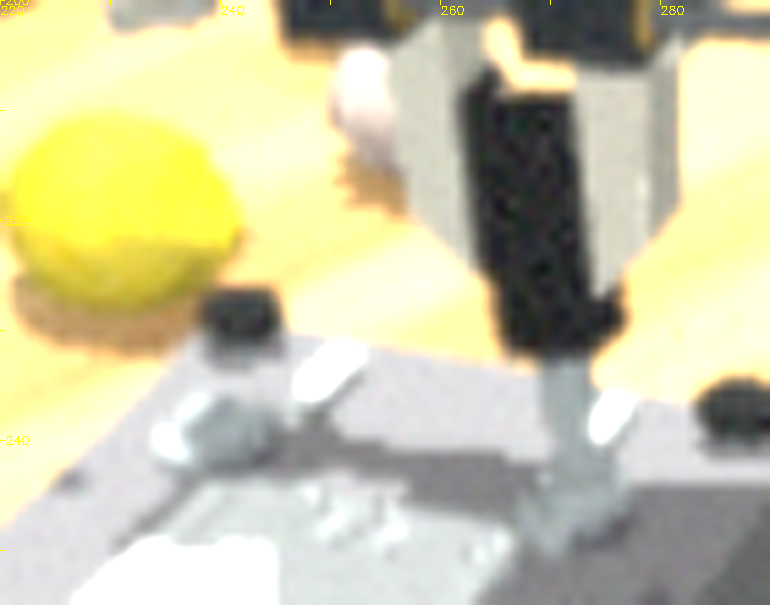

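```bash
python3 -m inch '[[[1,-0.4,-0.4,-0.5,-6],[1,0,0,0.3,-6],[1,0,0,0.3,-6]]]' ; python3 - <<'E'
from h import *
tipto(.5117,.2407,.0525,110.6)
E
```

```text
clock: 15.3
position: [0.5158, 0.2442, 0.1167]
ee_rot: [-1.338, -2.805, 0.103]
force: [-0.6, 1.1, 0.2]
width: 0.281
tip [0.5122 0.2413 0.0539] tip shift tool mm [-0.2 -0.7  1.5]
t15.30 pos [0.5158 0.2442 0.1167] tooly 39.01 tilt [-3.3  -2.63] F [-0.6  1.1  0.2] T [ 0.45  0.33 -0.06] w 0.281 j [-0.06  0.61 -0.72  1.73  0.45  1.06 -0.26]
shift tool mm [0. 0. 0.]
turn toolz deg -71.59072984295531 (or +-180)
```

```bash
python3 -m inch '[[[1,0,-0.6,1.5,-6],[1,0,-0.2,0.8,-6],[1,0,-0.2,0.6,-6]]]' ; python3 - <<'E'
from h import *
tipto(.5117,.2407,.0525,110.6)
E
```

```text
clock: 15.6
position: [0.5154, 0.2446, 0.1158]
ee_rot: [-0.861, -2.978, 0.09]
force: [-1.7, 0.1, 4.6]
width: 0.281
tip [0.512  0.2418 0.053 ] tip shift tool mm [-0.4 -1.   0.5]
t15.60 pos [0.5154 0.2446 0.1158] tooly 57.81 tilt [-3.14 -2.54] F [-1.7  0.1  4.6] T [-0.11  0.37 -0.07] w 0.281 j [-0.01  0.64 -0.8   1.73  0.5   1.07  0.02]
shift tool mm [0. 0. 0.]
turn toolz deg -52.78933303803399 (or +-180)
```

```bash
python3 -m inch '[[[1,-0.3,-0.7,0.8,-6],[1,-0.2,-0.3,0.6,-6],[1,-0.2,-0.3,0.6,-6],[1,-0.2,-0.3,0.6,-6]]]' ; python3 - <<'E'
from h import *
from cell import eyes
tipto(.5117,.2407,.0525,110.6)
d=eyes.get_image('scene');crop(d,'s14',220,200,290,255,11)
E
```

```text
clock: 16.0
position: [0.5151, 0.2446, 0.1158]
ee_rot: [-0.194, -3.085, 0.07]
force: [-2.5, 0.0, 4.4]
width: 0.279
tip [0.5118 0.242  0.053 ] tip shift tool mm [-0.1 -1.2  0.5]
t16.00 pos [0.5151 0.2446 0.1158] tooly 82.85 tilt [-3.02 -2.39] F [-2.5  0.   4.4] T [ 0.04  0.57 -0.11] w 0.279 j [ 0.05  0.67 -0.9   1.72  0.57  1.11  0.39]
shift tool mm [0. 0. 0.]
turn toolz deg -27.75057429870438 (or +-180)
```

View pics/s14.png

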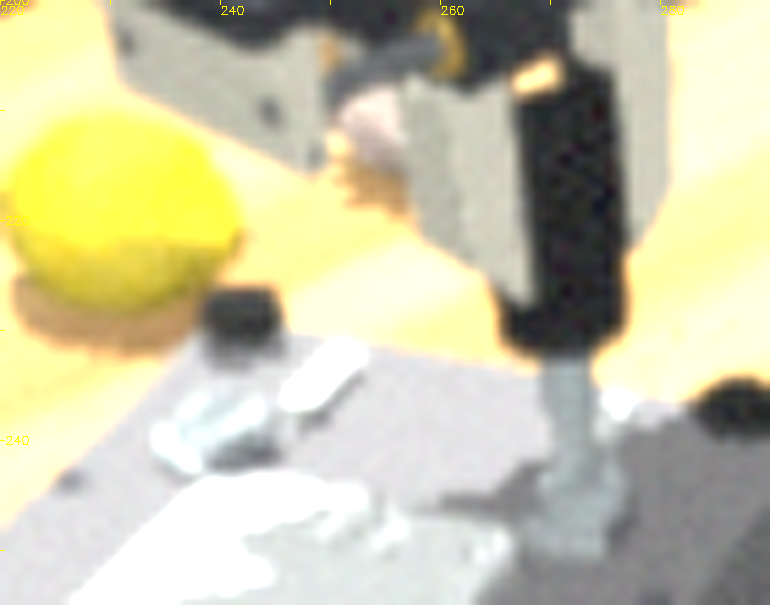

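```bash
python3 -m inch '[[[1,-0.2,-1,0.8,-6],[1,-0.2,-0.3,0.6,-6],[1,-0.2,-0.3,0.6,-6],[1,-0.2,-0.3,0.6,-6],[1,-0.2,-0.3,0.6,-6]]]' ; python3 - <<'E'
from h import *
tipto(.5117,.2407,.0525,110.6)
E
```

```text
clock: 16.55
position: [0.5146, 0.2446, 0.1156]
ee_rot: [0.648, -3.013, 0.043]
force: [-2.7, -1.0, 6.1]
width: 0.284
tip [0.5114 0.2421 0.0528] tip shift tool mm [ 0.2 -1.4  0.3]
t16.55 pos [0.5146 0.2446 0.1156] tooly 114.29 tilt [-2.97 -2.26] F [-2.7 -1.   6.1] T [-0.05  0.76 -0.11] w 0.284 j [ 0.12  0.73 -1.04  1.72  0.67  1.16  0.86]
shift tool mm [0. 0. 0.]
turn toolz deg 3.6900813760166926 (or +-180)
```

```bash
python3 -m inch '[[[1,0.2,-0.8,0.6,-6],[1,0,-0.3,0.6,-6],[1,0,-0.3,0.6,-6]]]' ; python3 - <<'E'
from h import *
tipto(.5117,.2407,.0525,110.6)
E
```

```text
clock: 16.85
position: [0.5143, 0.2444, 0.1156]
ee_rot: [1.129, -2.865, 0.026]
force: [-3.6, -1.0, 5.5]
width: 0.283
tip [0.5111 0.242  0.0527] tip shift tool mm [ 0.4 -1.4  0.3]
t16.85 pos [0.5143 0.2444 0.1156] tooly 132.99 tilt [-2.95 -2.18] F [-3.6 -1.   5.5] T [-0.16  0.68 -0.19] w 0.283 j [ 0.15  0.77 -1.11  1.72  0.72  1.2   1.15]
shift tool mm [0. 0. 0.]
turn toolz deg 22.38713998152582 (or +-180)
```

```bash
python3 -m inch '[[[1,0.2,-0.8,0.6,-6],[1,0,-0.3,0.6,-5]]]' ; python3 - <<'E'
from h import *
from cell import eyes
tipto(.5117,.2407,.0525,110.6)
d=eyes.get_image('scene');crop(d,'s15',220,200,290,255,11)
E
```

```text
clock: 17.05
position: [0.5142, 0.2443, 0.1156]
ee_rot: [1.408, -2.738, 0.014]
force: [-2.1, -1.2, 5.8]
width: 0.282
tip [0.511  0.2419 0.0528] tip shift tool mm [ 0.6 -1.3  0.3]
t17.05 pos [0.5142 0.2443 0.1156] tooly 144.40 tilt [-2.96 -2.11] F [-2.1 -1.2  5.8] T [-0.16  0.62 -0.59] w 0.282 j [ 0.17  0.79 -1.16  1.72  0.75  1.22  1.32]
shift tool mm [0. 0. 0.]
turn toolz deg 33.797216944834304 (or +-180)
```

View pics/s15.png

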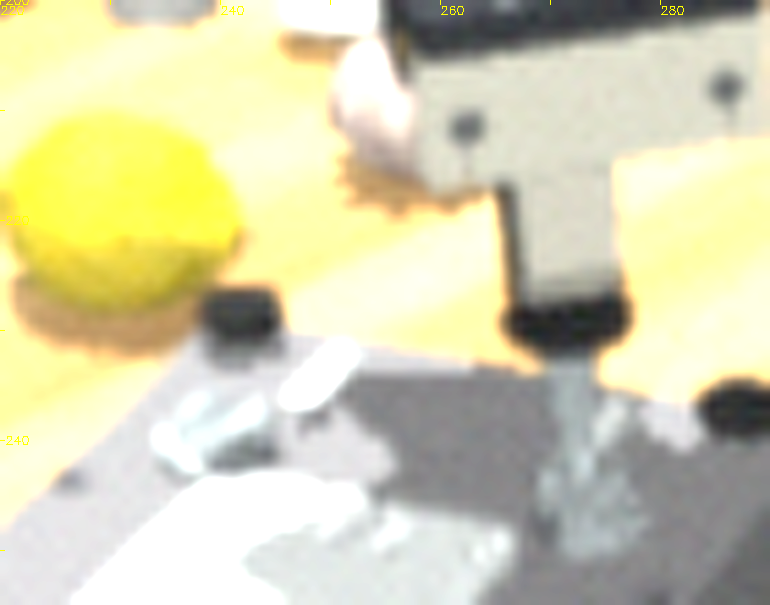

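```bash
python3 -m inch '[[[1,0,0,0,7],[1,0,0,0,7],[1,0,0,0,7],[1,0,0,-15,3],[1,0,0,-25,8],[1,0,0,-20,8],[1,0,0,-5,8],[1,0,0,0,8],[1,0,0,0,8],[1,0,0,0,8],[1,0,0,0,8],[1,0,0,0,8]]]' ; python3 - <<'E'
from h import *
from cell import eyes
tipto(.5146,.3661,.09,-69.4)
d=eyes.get_image('scene');crop(d,'s16',200,190,300,280,8)
E
```

```text
clock: 18.3
position: [0.5192, 0.2451, 0.183]
ee_rot: [-0.984, -2.946, 0.078]
force: [-0.1, 0.6, -2.0]
width: 0.276
tip [0.5161 0.2428 0.1202] tip shift tool mm [74.8 99.2 25.7]
t18.30 pos [0.5192 0.2451 0.183 ] tooly 53.08 tilt [-2.8  -2.08] F [-0.1  0.6 -2. ] T [ 0.1  -0.2  -0.01] w 0.276 j [ 0.01  0.56 -0.82  1.65  0.43  1.18  0.  ]
shift tool mm [0. 0. 0.]
turn toolz deg -57.51919797978135 (or +-180)
```

View pics/s16.png

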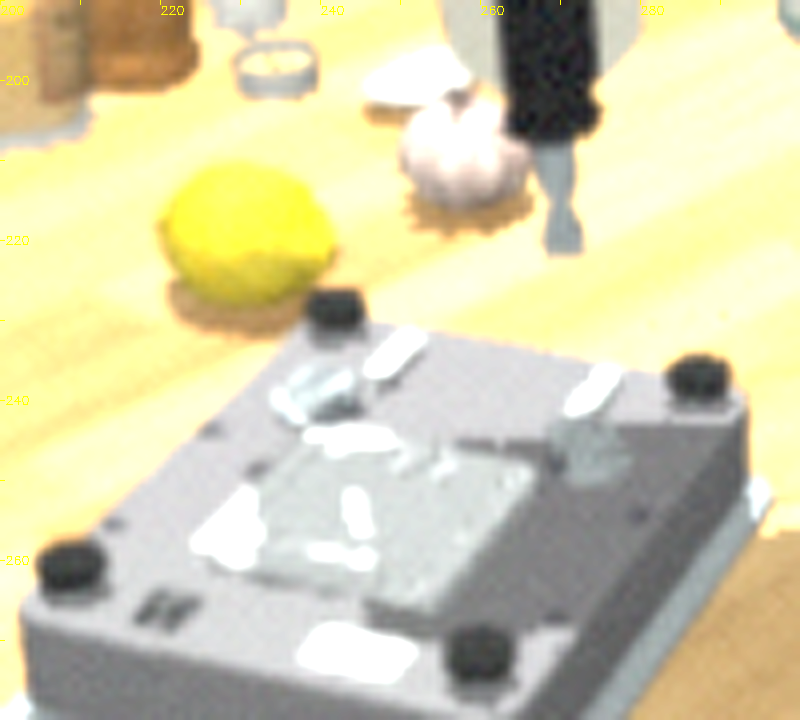

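```bash
python3 -m inch '[[[1,0,0,0,8],[1,0,0,0,8],[1,0,0,0,8],[1,0,0,0,8],[1,0,0,0,8],[1,0,0,0,8],[1,0,0,0,8],[1,0,0,0,8],[1,0,0,0,8],[1,0,0,0,8],[1,0,0,0,8],[1,0,0,0,8]]]' ; python3 - <<'E'
from h import *
tipto(.5146,.3661,.09,-69.4)
E
```

```text
clock: 19.55
position: [0.5189, 0.2444, 0.1821]
ee_rot: [2.884, 1.198, -0.092]
force: [0.3, 0.4, -1.3]
width: 0.277
tip [0.5159 0.242  0.1192] tip shift tool mm [ 88.6 -88.3  24.5]
t19.55 pos [0.5189 0.2444 0.1821] tooly -44.90 tilt [-2.73 -2.2 ] F [ 0.3  0.4 -1.3] T [ 0.01 -0.12  0.01] w 0.277 j [-0.25  0.46 -0.41  1.68  0.21  1.1  -1.51]
shift tool mm [0. 0. 0.]
turn toolz deg 24.500030885646552 (or +-180)
```

```bash
python3 -m inch '[[[1,0,0,0,8],[1,0,0,0,8],[1,0,0,0,8],[1,0,0,0,0]]]' ; python3 - <<'E'
from h import *
tipto(.5146,.3661,.09,-69.4)
E
```

```text
clock: 19.95
position: [0.5184, 0.2445, 0.1816]
ee_rot: [3.06, 0.558, -0.084]
force: [-0.1, 0.4, -1.8]
width: 0.277
tip [0.5154 0.242  0.1187] tip shift tool mm [  44.6 -116.9   23.8]
t19.95 pos [0.5184 0.2445 0.1816] tooly -69.28 tilt [-2.73 -2.26] F [-0.1  0.4 -1.8] T [ 0.05 -0.07  0.02] w 0.277 j [-0.32  0.45 -0.31  1.69  0.16  1.09 -1.89]
shift tool mm [0. 0. 0.]
turn toolz deg 0.122341911136715 (or +-180)
```

```bash
python3 -m inch '[[[1,11,-29,3,0],[1,11,-29,3,0],[1,11,-29,3,0],[1,11,-29,3,0],[1,0,0,0,0]]]' ; python3 - <<'E'
from h import *
from cell import eyes
tipto(.5146,.3661,.052,-69.4)
d=eyes.get_image('scene');np.savez("pics/s17.npz",**d);crop(d,'s17',200,190,300,280,8)
print(proj(d,tip()),proj(d,[.5146,.3661,.052]),proj(d,[.5213,.3483,.053]))
E
```

```text
clock: 20.45
position: [0.5175, 0.3704, 0.1635]
ee_rot: [3.051, 0.603, -0.084]
force: [-0.8, -0.1, -0.6]
width: 0.278
tip [0.5145 0.3679 0.1006] tip shift tool mm [ 2.3  0.7 48.6]
t20.45 pos [0.5175 0.3704 0.1635] tooly -67.61 tilt [-2.71 -2.34] F [-0.8 -0.1 -0.6] T [ 0.11 -0.1   0.05] w 0.278 j [-0.5   0.57 -0.32  1.54  0.18  1.13 -2.04]
shift tool mm [0. 0. 0.]
turn toolz deg 1.7930706244434873 (or +-180)
[233.7617731  247.08835467] [235.01917522 264.82472403] [238.72448021 260.32624036]
```

View pics/s17.png

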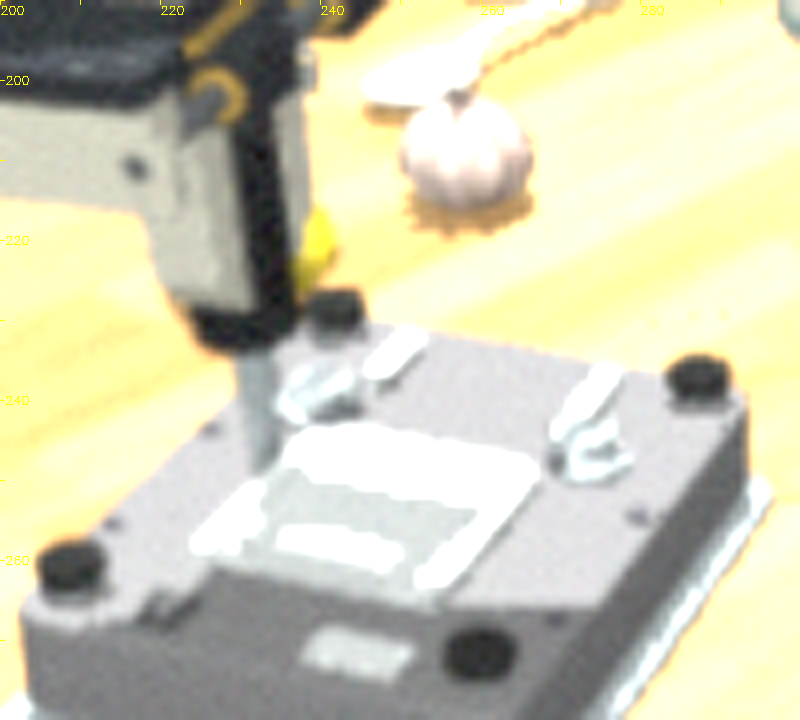

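```bash
python3 -m inch '[[[1,2,0.5,12,1.8],[1,0,0,13,0],[1,0,0,13,0],[1,0,0,0,0]]]' ; python3 - <<'E'
from h import *
tipto(.5146,.3661,.052,-69.4)
E
```

```text
clock: 20.9
position: [0.5195, 0.3622, 0.1215]
ee_rot: [3.054, 0.553, -0.085]
force: [-0.9, -0.8, -1.2]
width: 0.279
tip [0.5165 0.3593 0.0586] tip shift tool mm [ 1.  -7.2  6.4]
t20.90 pos [0.5195 0.3622 0.1215] tooly -69.42 tilt [-2.71 -2.61] F [-0.9 -0.8 -1.2] T [ 0.04 -0.08  0.  ] w 0.279 j [-0.5   0.6  -0.3   1.59  0.2   1.05 -2.08]
shift tool mm [0. 0. 0.]
turn toolz deg -0.02066211824674724 (or +-180)
```

```bash
python3 -m inch '[[[1,1,-7,0,0],[1,0,-2,3,0],[1,0,0,4,0],[1,0,0,0,0]]]' ; python3 - <<'E'
from h import *
from cell import eyes
tipto(.5146,.3661,.051,-69.4)
d=eyes.get_image('scene');np.savez("pics/s18.npz",**d);crop(d,'s18',200,210,290,285,8)
E
```

```text
clock: 21.3
position: [0.5171, 0.3706, 0.1138]
ee_rot: [3.054, 0.553, -0.085]
force: [0.8, 0.0, -1.4]
width: 0.281
tip [0.5142 0.3677 0.0509] tip shift tool mm [-0.2  1.7 -0. ]
t21.30 pos [0.5171 0.3706 0.1138] tooly -69.44 tilt [-2.7  -2.61] F [ 0.8  0.  -1.4] T [ 0.06 -0.09 -0.  ] w 0.281 j [-0.51  0.62 -0.3   1.59  0.2   1.04 -2.09]
shift tool mm [0. 0. 0.]
turn toolz deg -0.03761427375714277 (or +-180)
```

View pics/s18.png

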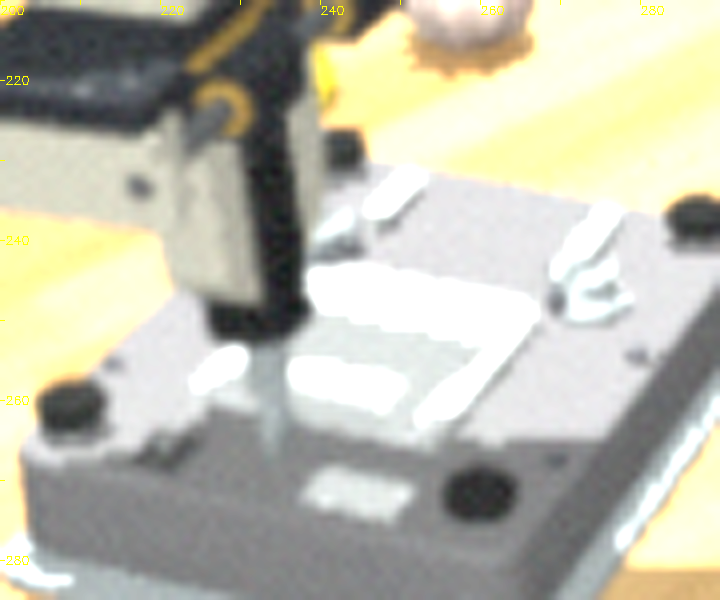

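```bash
python3 -m inch '[[[1,0,8,0,0],[1,0,8,0,0],[1,0,8,0,0],[1,0,0,0,0]]]' ; python3 - <<'E'
from h import *
tipto(.5378,.3043,.051,-69.4)
E
```

```text
clock: 21.75
position: [0.5267, 0.3465, 0.1155]
ee_rot: [3.055, 0.553, -0.083]
force: [0.0, -0.1, -1.2]
width: 0.279
tip [0.5238 0.3437 0.0526] tip shift tool mm [-0.6 41.7  2.7]
t21.75 pos [0.5267 0.3465 0.1155] tooly -69.44 tilt [-2.64 -2.54] F [ 0.  -0.1 -1.2] T [ 0.1  -0.   -0.02] w 0.279 j [-0.47  0.6  -0.3   1.6   0.2   1.03 -2.05]
shift tool mm [0. 0. 0.]
turn toolz deg -0.04379931448610819 (or +-180)
```

```bash
python3 -m inch '[[[1,0,9,1.2,0],[1,0,9,0.8,0],[1,0,9,0.6,0]]]' ; python3 - <<'E'
from h import *
from cell import eyes
tipto(.5378,.3043,.051,-69.4)
d=eyes.get_image('scene');np.savez("pics/s19.npz",**d);crop(d,'s19',200,210,290,285,8)
E
```

```text
clock: 22.05
position: [0.5363, 0.3212, 0.1141]
ee_rot: [3.057, 0.556, -0.081]
force: [0.1, 1.0, -1.1]
width: 0.282
tip [0.5334 0.3185 0.0513] tip shift tool mm [-0.9 14.8  0.7]
t22.05 pos [0.5363 0.3212 0.1141] tooly -69.36 tilt [-2.61 -2.41] F [ 0.1  1.  -1.1] T [ 0.46  0.15 -0.03] w 0.282 j [-0.43  0.6  -0.3   1.62  0.2   1.02 -2.01]
shift tool mm [0. 0. 0.]
turn toolz deg 0.04358294479392555 (or +-180)
```

View pics/s19.png

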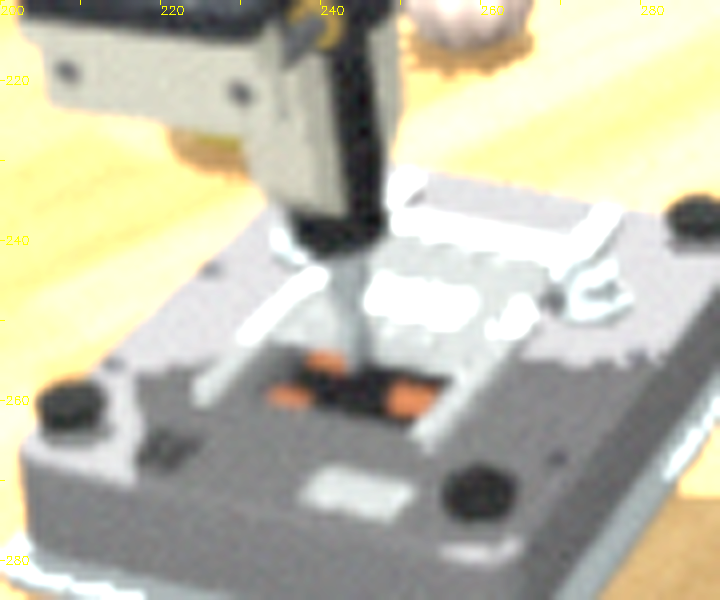

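```bash
python3 -m inch '[[[1,-0.5,8,0.8,0],[1,0,7,0.6,0],[1,0,5,0.4,0]]]' ; python3 - <<'E'
from h import *
tipto(.5378,.3043,.051,-69.4)
E
python3 -m inch '[[[1,0,4,0.3,0],[1,0,4,0.3,0]]]' ; python3 - <<'E'
from h import *
from cell import eyes
tipto(.5378,.3043,.051,-69.4)
d=eyes.get_image('scene');np.savez("pics/s20.npz",**d);crop(d,'s20',200,210,290,285,8)
E
```

```text
clock: 22.4
position: [0.5417, 0.3062, 0.1136]
ee_rot: [3.067, 0.559, -0.081]
force: [-5.7, 14.6, -0.0]
width: 0.282
tip [0.5387 0.3042 0.0507] tip shift tool mm [-0.8 -0.4 -0.2]
t22.40 pos [0.5417 0.3062 0.1136] tooly -69.31 tilt [-2.7  -1.83] F [-5.7 14.6 -0. ] T [ 4.41  1.87 -0.23] w 0.282 j [-0.4   0.59 -0.31  1.63  0.2   1.01 -1.98]
shift tool mm [0. 0. 0.]
turn toolz deg 0.0891463417137146 (or +-180)
clock: 22.6
position: [0.5415, 0.306, 0.1137]
ee_rot: [3.076, 0.569, -0.082]
force: [-3.7, 9.1, -1.1]
width: 0.284
tip [0.5384 0.3046 0.0508] tip shift tool mm [-0.6  0.1 -0.2]
t22.60 pos [0.5415 0.306  0.1137] tooly -69.03 tilt [-2.83 -1.22] F [-3.7  9.1 -1.1] T [ 2.67  0.9  -0.1 ] w 0.284 j [-0.39  0.59 -0.31  1.63  0.19  1.   -1.97]
shift tool mm [0. 0. 0.]
turn toolz deg 0.37364627665988337 (or +-180)
```

View pics/s20.png

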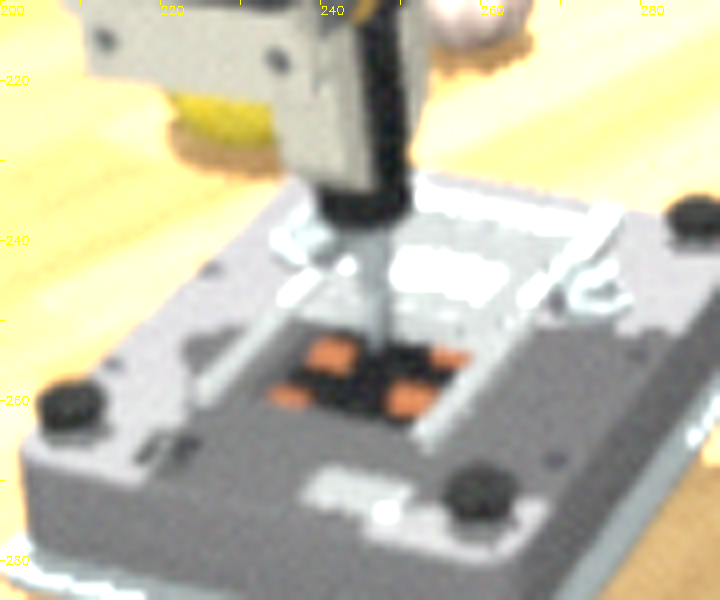

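```bash
python3 -m inch '[[[1,0,-4,0,0],[1,0,0,-30,0],[1,0,0,-40,0],[1,0,0,-40,0],[1,0,0,-35,0],[1,0,0,0,0]]]' ; python3 - <<'E'
from h import *
from cell import eyes
tipto(.551,-.1396,.19,-59.7)
d=eyes.get_image('scene');np.savez("pics/s21.npz",**d);crop(d,'s21',195,170,300,280,7 if 0 else 5)
d=eyes.get_image('top');np.savez("pics/t21.npz",**d);crop(d,'t21',290,180,390,275,8)
E
```

```text
clock: 23.25
position: [0.5474, 0.308, 0.261]
ee_rot: [3.07, 0.566, -0.091]
force: [1.4, 0.7, -0.1]
width: 0.281
tip [0.544  0.3062 0.1981] tip shift tool mm [-151.5  418.9   20.3]
t23.25 pos [0.5474 0.308  0.261 ] tooly -69.10 tilt [-3.09 -1.62] F [ 1.4  0.7 -0.1] T [ 0.06 -0.16 -0.01] w 0.281 j [-0.38  0.48 -0.32  1.43  0.14  1.31 -1.92]
shift tool mm [0. 0. 0.]
turn toolz deg -9.403066999936854 (or +-180)
```

View pics/s21.png

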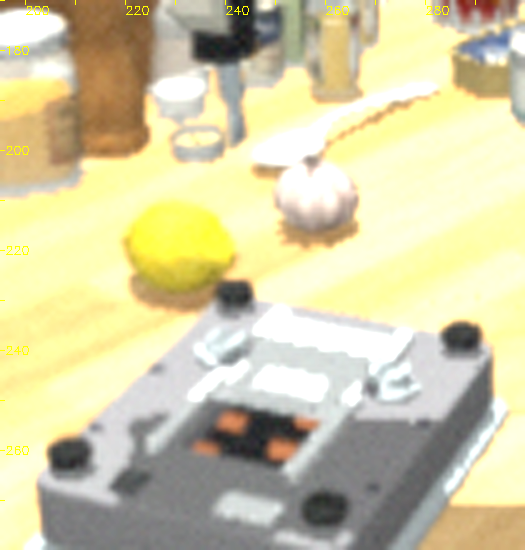

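View pics/t21.png

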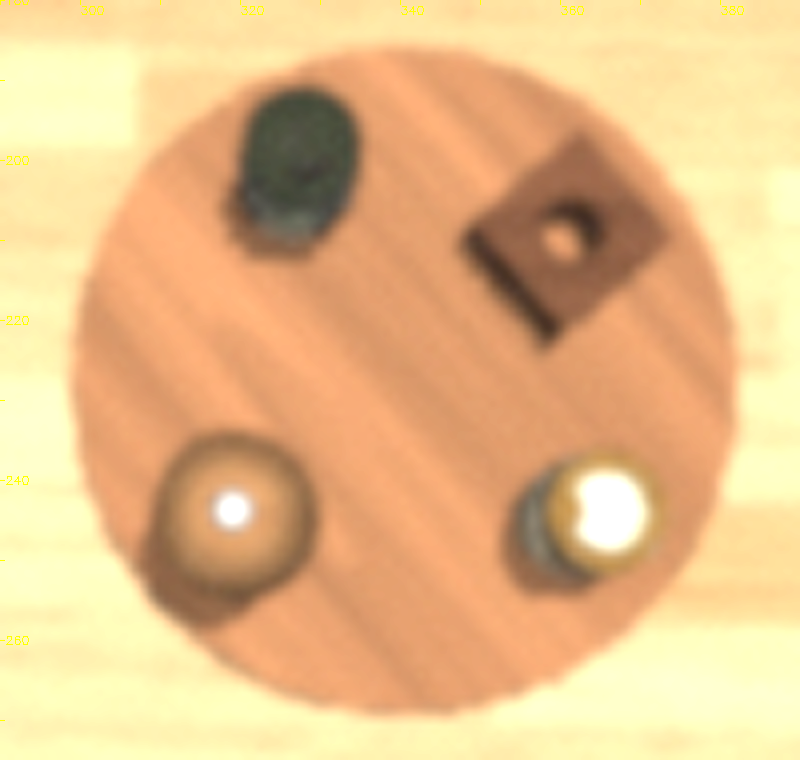

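```bash
python3 - <<'E'
from h import *
t=dict(np.load("pics/t21.npz"))
print(plane(t,361.0,208.3,.074))
g=cv2.cvtColor(t["frame"],cv2.COLOR_BGR2GRAY);print(g[200:218,352:372])
f=t["frame"];
E
```

```text
[ 0.55145236 -0.13812238  0.074     ]
[[111 108 106 104  99  92  82  77  74  74  74  74  76  82  92 101 107 110
  117 126]
 [116 110 104  94  87  79  77  75  75  74  75  74  74  78  84  93 101 108
  111 117]
 [117 108  96  86  78  76  75  76  75  75  75  75  74  76  78  83  93 102
  107 112]
 [113 100  86  78  76  74  74  75  72  70  71  73  73  74  74  77  83  92
  102 109]
 [101  87  79  75  73  73  69  67  62  61  61  67  68  72  73  73  74  83
   92 103]
 [ 86  76  74  72  71  68  62  55  47  46  45  51  58  64  68  67  69  72
   83  95]
 [ 74  70  68  69  66  60  54  45  39  37  33  39  49  58  63  67  68  67
   72  84]
 [ 68  67  69  69  65  61  60  60  58  47  37  32  41  54  62  66  68  67
   70  75]
 [ 68  68  67  67  67  71  81  85  84  69  49  37  39  52  64  68  69  70
   70  72]
 [ 68  70  68  69  70  76  97 108 103  88  63  41  42  51  65  71  70  71
   72  73]
 [ 66  70  72  72  71  75  94 107 110  98  74  49  47  58  67  70  73  72
   71  74]
 [ 57  67  71  71  72  72  82  96 102  98  78  59  57  64  69  70  70  72
   72  79]
 [ 43  57  66  71  71  70  72  79  84  82  72  61  63  64  68  67  67  70
   77  90]
 [ 36  44  59  66  68  67  66  69  70  69  66  64  65  67  67  67  68  81
   92 102]
 [ 39  36  48  59  66  66  68  66  67  66  67  68  69  66  69  70  77  91
  104 111]
 [ 46  39  38  52  63  67  70  68  69  69  68  68  69  71  74  80  89  99
  107 113]
 [ 63  47  42  43  54  64  70  70  71  73  72  73  72  76  86  97 101 103
  108 110]
 [ 76  63  49  40  43  56  67  71  73  73  73  75  79  91 103 110 109 106
  107 108]]
```

```bash
python3 -m inch '[[[1,-15,41,0,0],[1,-15,41,0,0],[1,-15,41,0,0],[1,-15,41,0,0],[1,-15,41,0,0],[1,-15,41,0,0],[1,-15,41,0,0],[1,-15,41,0,0],[1,-15,41,0,0],[1,0,0,0,0]]]' ; python3 - <<'E'
from h import *
tipto(.5525,-.139,.10,-59.7)
E
```

```text
clock: 24.35
position: [0.5404, -0.1073, 0.2501]
ee_rot: [3.062, 0.565, -0.152]
force: [-0.3, -0.6, -1.1]
width: 0.283
tip [ 0.5347 -0.1099  0.1874] tip shift tool mm [15.  33.  86.6]
t24.35 pos [ 0.5404 -0.1073  0.2501] tooly -69.05 tilt [-5.24 -2.4 ] F [-0.3 -0.6 -1.1] T [ 0.04 -0.07  0.04] w 0.283 j [ 0.21  0.36 -0.2   1.64  0.12  1.24 -1.23]
shift tool mm [0. 0. 0.]
turn toolz deg -9.354486685672114 (or +-180)
```

```bash
python3 -m inch '[[[1,8,16,0,0],[1,7,16,0,0],[1,0,0,0,0]]]' ; python3 - <<'E'
from h import *
tipto(.5525,-.139,.10,-59.7)
E
python3 -m inch '[[[1,0,0,-12,0],[1,0,0,-12,0],[1,0,0,-12,0],[1,0,0,-12,0],[1,0,0,-12,0],[1,0,0,0,0]]]' ; python3 - <<'E'
from h import *
tipto(.5525,-.139,.10,-59.7)
E
python3 -m inch '[[[1,0,0,40,0],[1,0,0,40,0],[1,0,0,0,0]]]' ; python3 - <<'E'
from h import *
tipto(.5525,-.139,.10,-59.7)
E
```

```text
clock: 24.65
position: [0.5622, -0.1358, 0.2432]
ee_rot: [3.064, 0.558, -0.168]
force: [-0.6, 0.8, -2.1]
width: 0.278
tip [ 0.5558 -0.1385  0.1806] tip shift tool mm [ 5.6 -0.9 80.4]
t24.65 pos [ 0.5622 -0.1358  0.2432] tooly -69.35 tilt [-5.83 -2.41] F [-0.6  0.8 -2.1] T [ 0.08 -0.1  -0.01] w 0.278 j [ 0.24  0.41 -0.18  1.57  0.13  1.26 -1.19]
shift tool mm [0. 0. 0.]
turn toolz deg -9.653003491085258 (or +-180)
clock: 25.25
position: [0.567, -0.1299, 0.3073]
ee_rot: [3.064, 0.563, -0.172]
force: [0.1, 0.4, -1.0]
width: 0.279
tip [ 0.5604 -0.1324  0.2447] tip shift tool mm [  6.6   3.1 144.8]
t25.25 pos [ 0.567  -0.1299  0.3073] tooly -69.16 tilt [-5.98 -2.36] F [ 0.1  0.4 -1. ] T [ 0.09 -0.16  0.05] w 0.279 j [ 0.23  0.38 -0.19  1.46  0.12  1.41 -1.18]
shift tool mm [0. 0. 0.]
turn toolz deg -9.458797042146045 (or +-180)
clock: 25.55
position: [0.5601, -0.1326, 0.2284]
ee_rot: [3.062, 0.564, -0.163]
force: [-1.0, -0.8, -1.4]
width: 0.28
tip [ 0.5539 -0.1353  0.1658] tip shift tool mm [ 4.4  2.7 65.7]
t25.55 pos [ 0.5601 -0.1326  0.2284] tooly -69.10 tilt [-5.64 -2.4 ] F [-1.  -0.8 -1.4] T [ 0.07 -0.02  0.01] w 0.280 j [ 0.24  0.42 -0.19  1.6   0.13  1.22 -1.19]
shift tool mm [0. 0. 0.]
turn toolz deg -9.402943929469004 (or +-180)
```

```bash
python3 -m inch '[[[1,-40,0,0,0],[1,0,0,0,0]]]' ; python3 - <<'E'
from h import *
tipto(.5525,-.139,.10,-59.7)
E
python3 -m inch '[[[1,8,0,0,0],[1,8,0,0,0],[1,8,0,0,0],[1,8,0,0,0],[1,0,0,0,0]]]' ; python3 - <<'E'
from h import *
tipto(.5525,-.139,.10,-59.7)
E
```

```text
clock: 25.75
position: [0.522, -0.1467, 0.2337]
ee_rot: [3.063, 0.566, -0.166]
force: [0.3, -0.7, -0.9]
width: 0.284
tip [ 0.5156 -0.1494  0.171 ] tip shift tool mm [45.6  3.3 66.5]
t25.75 pos [ 0.522  -0.1467  0.2337] tooly -69.04 tilt [-5.76 -2.39] F [ 0.3 -0.7 -0.9] T [ 0.01 -0.19 -0.02] w 0.284 j [ 0.28  0.36 -0.19  1.68  0.13  1.21 -1.16]
shift tool mm [0. 0. 0.]
turn toolz deg -9.340705382181682 (or +-180)
clock: 26.25
position: [0.5585, -0.133, 0.2347]
ee_rot: [3.062, 0.568, -0.155]
force: [0.8, -0.6, -2.3]
width: 0.279
tip [ 0.5526 -0.1357  0.172 ] tip shift tool mm [ 6.1  2.7 71.8]
t26.25 pos [ 0.5585 -0.133   0.2347] tooly -68.97 tilt [-5.35 -2.39] F [ 0.8 -0.6 -2.3] T [ 0.07 -0.12 -0.01] w 0.279 j [ 0.24  0.41 -0.19  1.6   0.13  1.23 -1.19]
shift tool mm [0. 0. 0.]
turn toolz deg -9.270940454004233 (or +-180)
```

```bash
python3 -m inch '[[[1,4,2.5,18,0],[1,2,0,30,0],[1,0,0,15,0],[1,0,0,0,0]]]' ; python3 - <<'E'
from h import *
from cell import eyes
tipto(.5515,-.1395,.085)
d=eyes.get_image('scene');crop(d,'s22',310,120,390,220,6)
d=eyes.get_image('top');np.savez("pics/t22.npz",**d);crop(d,'t22',320,170,400,250,7)
E
```

```text
clock: 26.65
position: [0.5615, -0.1346, 0.1697]
ee_rot: [3.061, 0.571, -0.153]
force: [-0.7, -0.5, -0.0]
width: 0.281
tip [ 0.5557 -0.1372  0.107 ] tip shift tool mm [-2.5  0.5 22.4]
t26.65 pos [ 0.5615 -0.1346  0.1697] tooly -68.84 tilt [-5.26 -2.38] F [-0.7 -0.5 -0. ] T [ 0.04 -0.13 -0.  ] w 0.281 j [ 0.24  0.47 -0.19  1.68  0.15  1.09 -1.21]
shift tool mm [0. 0. 0.]
```

View pics/s22.png

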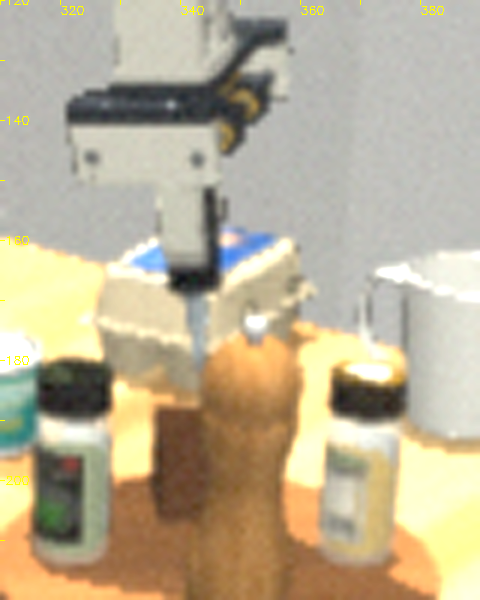

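View pics/t22.png

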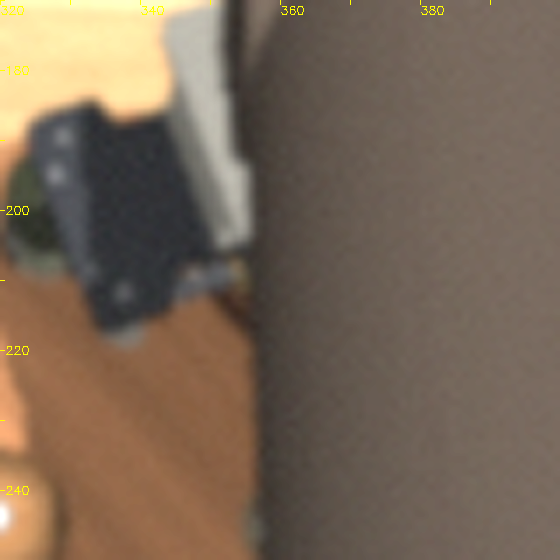

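```bash
python3 - <<'E'
from h import *
s=dict(np.load("pics/s21.npz"))
print("tip",proj(s,tip()),"hole",proj(s,[.5525,-.139,.074]),"handle top",proj(s,[.5525,-.139,.132]), proj(s,[.5505,-.1402,.132]))
s0=dict(np.load("pics/scene0.npz"));g=cv2.cvtColor(s0["frame"],cv2.COLOR_BGR2GRAY);print(g[170:192:2,334:354])
E
```

```text
tip [342.31828636 179.59274351] hole [343.20412538 189.55299076] handle top [344.11032527 173.23541529] [344.82342647 173.28417697]
[[129 135 136 132 134 134 137 137 137 140 136 134 124 110 112 111 108  90
   98 106]
 [132 130 133 134 136 135 134 131 125 120 121 121 114 111 116 110 102 138
  145 140]
 [134 137 132 133 131 133 124  70  49  41  42  42  37  45  70 105 106 142
  158 149]
 [114 114 130 157 148 154  75  36  29  35  27  35  54  89 117 133 128  99
   96 101]
 [ 95  91  88  88  92  93  50  23  23  22  40  73 103 113 125 129 132 135
  133 131]
 [ 95  95  96  88  88  88  46  28  25  39  75  97 109 110 112 118 120 121
  128 129]
 [112 103 102  90  91  87  42  31  23  53  81  86  95  97 100 107 110 110
  112 118]
 [108  96  91  89  87  78  30  31  26  55  72  73  81  89  89  93 100  96
   96 102]
 [147 139 134 133 127  79  30  24  28  42  63  66  69  78  74  79  79  83
   82  85]
 [139 118  90  87  85  66  31  29  41  72  70  62  60  66  67  70  73  71
   71  74]
 [154 107  68  80  81  58  37  31  30  46  65  76  73  66  71  72  70  69
   70  72]]
```

```bash
python3 -m inch '[[[1,-2.5,0.5,8,0],[1,0,0,7,0],[1,0,0,0,0]]]' ; python3 - <<'E'
from h import *
tipto(.551,-.1398,.060)
E
```

```text
clock: 27.05
position: [0.5605, -0.1368, 0.1583]
ee_rot: [3.059, 0.571, -0.142]
force: [0.1, -0.3, -0.9]
width: 0.282
tip [ 0.5552 -0.1395  0.0956] tip shift tool mm [-0.6 -1.6 35.8]
t27.05 pos [ 0.5605 -0.1368  0.1583] tooly -68.83 tilt [-4.87 -2.44] F [ 0.1 -0.3 -0.9] T [ 0.05 -0.12 -0.03] w 0.282 j [ 0.24  0.48 -0.19  1.7   0.15  1.06 -1.21]
shift tool mm [0. 0. 0.]
```

```bash
python3 -m inch '[[[1,-1.5,-0.5,6,0],[1,-1,0,6,0],[1,0,0,0,0]]]' ; python3 - <<'E'
from h import *
tipto(.551,-.1398,.060)
E
```

```text
clock: 27.35
position: [0.557, -0.138, 0.1462]
ee_rot: [3.059, 0.571, -0.141]
force: [1.2, -0.6, -1.1]
width: 0.279
tip [ 0.5517 -0.1407  0.0835] tip shift tool mm [ 1.9 -1.3 23.4]
t27.35 pos [ 0.557  -0.138   0.1462] tooly -68.84 tilt [-4.81 -2.45] F [ 1.2 -0.6 -1.1] T [ 0.07 -0.11 -0.04] w 0.279 j [ 0.25  0.48 -0.18  1.72  0.16  1.03 -1.21]
shift tool mm [0. 0. 0.]
```

```bash
python3 -m inch '[[[1,1.2,-1,5,0],[1,0.5,0,5,0],[1,0.5,0,5,0]]]' ; python3 - <<'E'
from h import *
from cell import eyes
tipto(.5507,-.1398,.045)
d=eyes.get_image('scene');crop(d,'s23',310,120,390,220,6)
E
```

```text
clock: 27.65
position: [0.5579, -0.1369, 0.1306]
ee_rot: [3.059, 0.57, -0.139]
force: [0.5, -1.0, -0.8]
width: 0.28
tip [ 0.5527 -0.1396  0.0679] tip shift tool mm [ 0.2 -0.7 23. ]
t27.65 pos [ 0.5579 -0.1369  0.1306] tooly -68.85 tilt [-4.74 -2.46] F [ 0.5 -1.  -0.8] T [ 0.1  -0.19 -0.02] w 0.280 j [ 0.24  0.5  -0.18  1.74  0.16  1.   -1.22]
shift tool mm [0. 0. 0.]
```

View pics/s23.png

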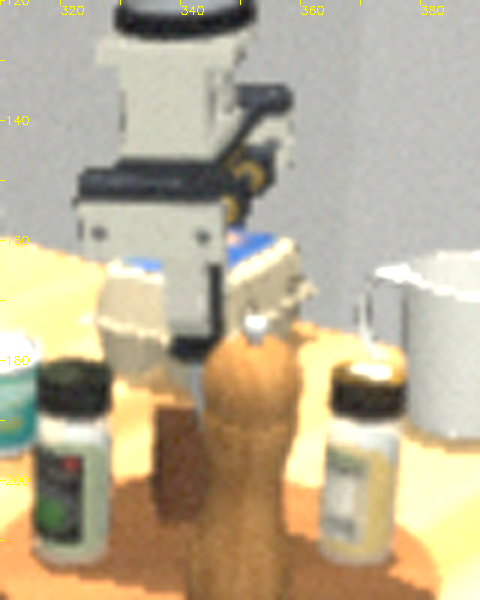

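```bash
python3 -m inch '[[[1,0.3,-0.5,6,0],[1,0.3,0,6,0],[1,0.3,0,6,0]]]' ; python3 - <<'E'
from h import *
tipto(.5507,-.1400,.030)
E
```

```text
clock: 28.0
position: [0.5568, -0.1367, 0.1106]
ee_rot: [3.059, 0.571, -0.14]
force: [-0.1, -0.5, -1.5]
width: 0.277
tip [ 0.5516 -0.1394  0.0478] tip shift tool mm [ 0.6  0.1 17.9]
t28.00 pos [ 0.5568 -0.1367  0.1106] tooly -68.84 tilt [-4.77 -2.45] F [-0.1 -0.5 -1.5] T [ 0.11 -0.15  0.01] w 0.277 j [ 0.24  0.52 -0.18  1.76  0.17  0.96 -1.23]
shift tool mm [0. 0. 0.]
```

```bash
python3 -m inch '[[[1,0.5,0,6,0],[1,0.3,0,5,0],[1,0.3,0,4,0]]]' ; python3 - <<'E'
from h import *
tipto(.5507,-.1400,.028)
E
```

```text
clock: 28.3
position: [0.5562, -0.1369, 0.0936]
ee_rot: [3.059, 0.571, -0.141]
force: [-0.3, -0.3, -1.5]
width: 0.279
tip [ 0.5509 -0.1396  0.0308] tip shift tool mm [-0.1  0.3  2.9]
t28.30 pos [ 0.5562 -0.1369  0.0936] tooly -68.84 tilt [-4.82 -2.44] F [-0.3 -0.3 -1.5] T [ 0.07 -0.15 -0.  ] w 0.279 j [ 0.24  0.54 -0.18  1.77  0.18  0.92 -1.23]
shift tool mm [0. 0. 0.]
```

```bash
python3 -m inch '[[[1,0,0,2,0],[1,0,0,2,0],[1,0,0,1,0]]]' ; python3 - <<'E'
from h import *
tipto(.5507,-.1400,.028)
E
```

```text
clock: 28.6
position: [0.5575, -0.1353, 0.0926]
ee_rot: [3.059, 0.572, -0.135]
force: [-2.1, 1.6, 5.1]
width: 0.28
tip [ 0.5525 -0.1379  0.0299] tip shift tool mm [-2.2  1.3  2.1]
t28.60 pos [ 0.5575 -0.1353  0.0926] tooly -68.78 tilt [-4.61 -2.38] F [-2.1  1.6  5.1] T [0.35 0.52 0.01] w 0.280 j [ 0.24  0.54 -0.18  1.77  0.18  0.92 -1.23]
shift tool mm [0. 0. 0.]
```

```bash
python3 -m inch '[[[0.65,0,0,0,0],[0.55,0,0,0,0],[0.5,0,0,0,0],[0.45,0,0,0,0],[0.4,0,0,0,0]]]' ; python3 - <<'E'
from h import *
from cell import eyes
tipto(.5507,-.1400,.028)
d=eyes.get_image('scene');crop(d,'s24',310,120,390,220,6)
E
```

```text
clock: 29.1
position: [0.5582, -0.1355, 0.093]
ee_rot: [3.059, 0.572, -0.133]
force: [0.4, -0.5, -0.5]
width: 0.581
tip [ 0.5532 -0.1381  0.0303] tip shift tool mm [-2.8  0.8  2.5]
t29.10 pos [ 0.5582 -0.1355  0.093 ] tooly -68.78 tilt [-4.52 -2.4 ] F [ 0.4 -0.5 -0.5] T [ 0.06 -0.18  0.01] w 0.581 j [ 0.24  0.54 -0.18  1.77  0.18  0.92 -1.23]
shift tool mm [0. 0. 0.]
```

View pics/s24.png

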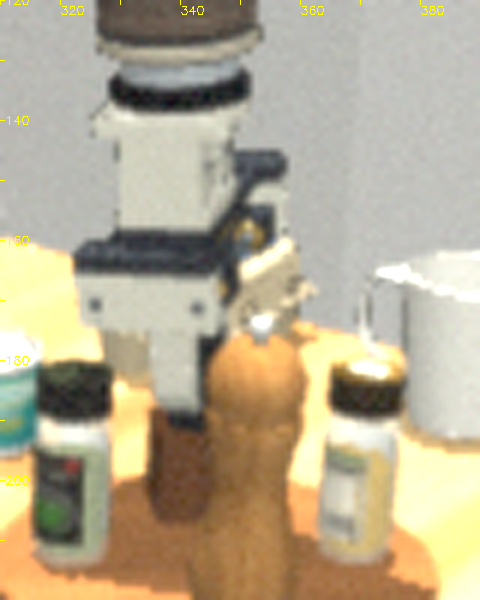

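```bash
python3 -m inch '[[[0.35,0,0,-8,0],[0.35,0,0,-20,0],[0.35,0,0,-30,0],[0.35,0,0,-30,0],[0.35,0,0,-30,0],[0.35,0,0,-30,0],[0.35,0,0,0,0]]]' ; python3 - <<'E'
from h import *
from cell import eyes
to(.3,-.45,.28)
d=eyes.get_image('scene');crop(d,'s25',310,120,390,220,6)
E
```

```text
clock: 29.85
position: [0.5697, -0.1288, 0.2482]
ee_rot: [3.06, 0.573, -0.135]
force: [0.4, -0.2, 0.7]
width: 0.654
t29.85 pos [ 0.5697 -0.1288  0.2482] tooly -68.78 tilt [-4.62 -2.35] F [ 0.4 -0.2  0.7] T [ 0.07 -0.17  0.02] w 0.654 j [ 0.23  0.41 -0.19  1.57  0.13  1.25 -1.19]
shift tool mm [-368.9  202.1    3.3]
```

View pics/s25.png

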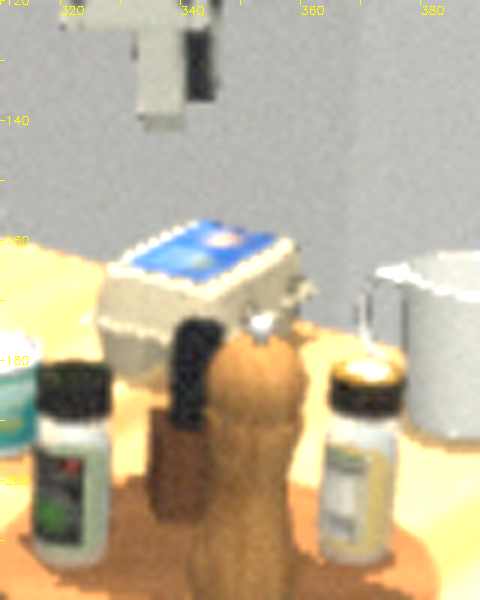

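```bash
python3 -m inch '[[[0.35,-36,20,-3,0],[0.35,-36,20,-3,0],[0.35,-36,20,-3,0],[0.35,-36,20,-3,0],[0.35,-36,20,-3,0],[0.35,-36,20,-3,0],[0.35,-36,20,-3,0],[0.35,-36,20,-3,0],[0.35,-36,20,-3,0],[0.35,0,0,0,0]]]' ; python3 - <<'E'
from h import *
from cell import eyes
to(.3,-.45,.28)
d=eyes.get_image('scene');cv2.imwrite('pics/s26.png',d["frame"]);crop(d,'s26c',200,220,300,290,7)
d=eyes.get_image('top');crop(d,'t26',290,180,390,275,8);crop(d,'t26s',155,165,265,255,7);cv2.imwrite('pics/t26f.png',d["frame"]);np.savez('pics/t26.npz',**d)
E
```

```text
clock: 30.9
position: [0.3218, -0.4198, 0.2986]
ee_rot: [3.067, 0.58, -0.156]
force: [0.5, 0.9, 0.5]
width: 0.654
t30.90 pos [ 0.3218 -0.4198  0.2986] tooly -68.59 tilt [-5.45 -1.95] F [0.5 0.9 0.5] T [-0.02 -0.12  0.01] w 0.654 j [ 0.77  0.25 -0.02  1.67  0.1   1.27 -0.48]
shift tool mm [-29.3  20.2  21.6]
```

View pics/t26.png

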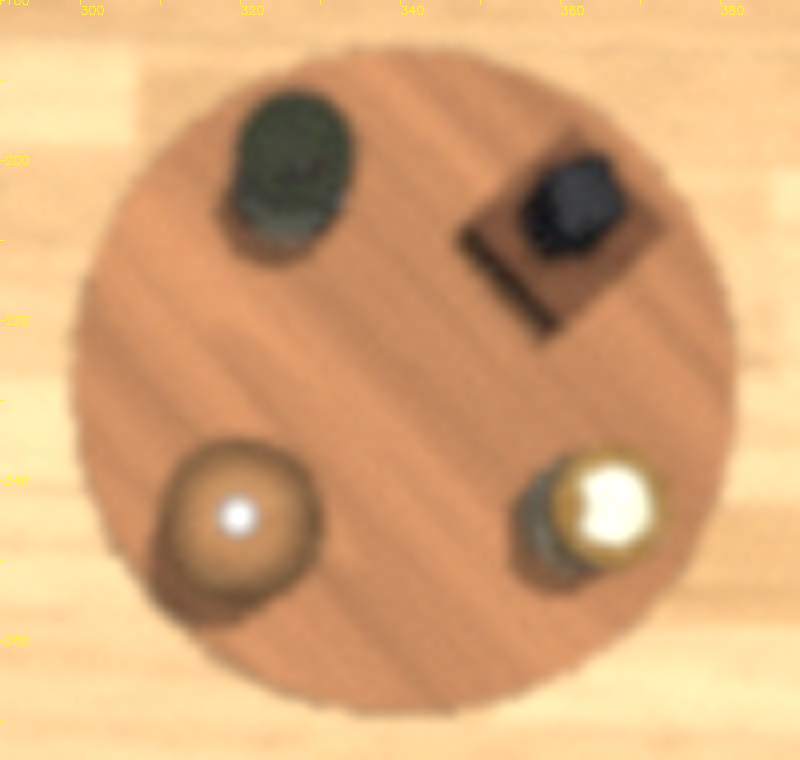

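View pics/t26s.png

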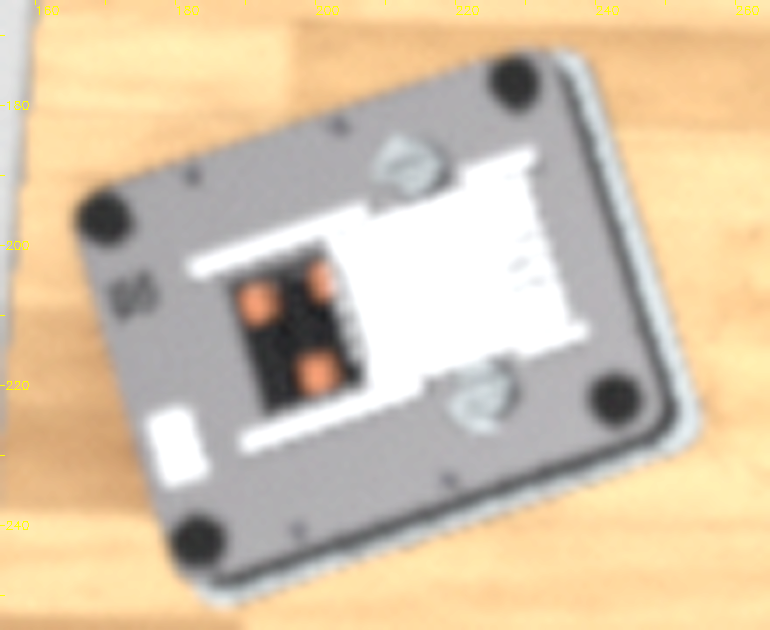

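View pics/s26.png

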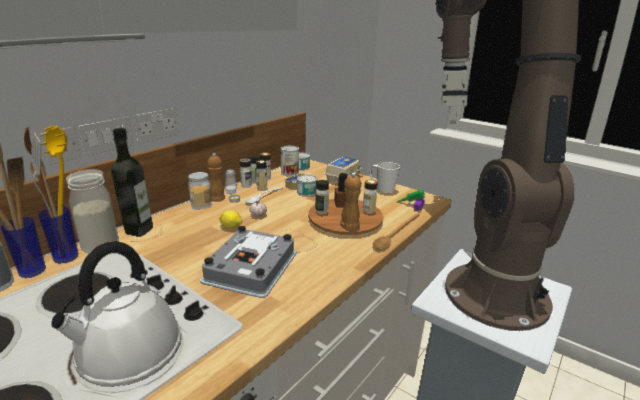

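View pics/t26f.png

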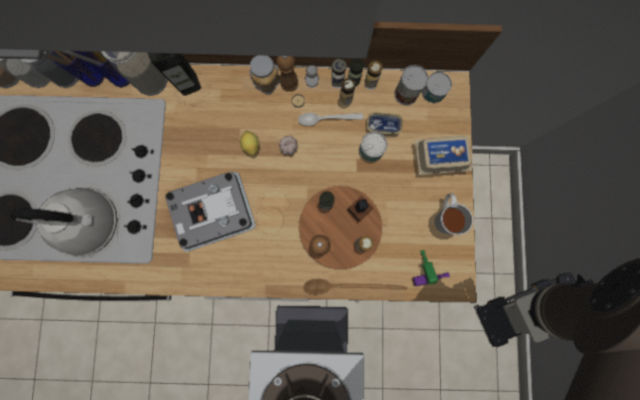

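```bash
python3 - <<'E'
from h import *
t=dict(np.load("pics/t26.npz"));t0=dict(np.load("pics/top0.npz"))
c=np.array([.5409,.2903]);th=np.radians(-159.45);Rm=np.array([[np.cos(th),-np.sin(th)],[np.sin(th),np.cos(th)]])
def prof(d,x=0):
    g=cv2.cvtColor(d["frame"],cv2.COLOR_BGR2GRAY).astype(np.float32);o=[]
    for y in np.arange(-.075,.09,.003):
        v=[]
        for xx in (-.025,0,.025):
            P=c+Rm@np.array([xx,y]);q=proj(d,[*P,.0505]);v.append(int(cv2.getRectSubPix(g,(1,1),tuple(map(float,q)))[0,0]))
        o.append((int(round(y*1000)),*v))
    return o
a=prof(t0);b=prof(t)
for p,q in zip(a,b): print(p,q[1:])
E
```

```text
(-75, 103, 105, 117) (106, 107, 120)
(-72, 105, 105, 106) (106, 108, 109)
(-69, 105, 105, 106) (106, 108, 108)
(-66, 110, 113, 108) (107, 108, 109)
(-63, 120, 123, 120) (107, 108, 109)
(-60, 140, 122, 144) (108, 108, 110)
(-57, 160, 142, 164) (107, 108, 110)
(-54, 169, 165, 169) (103, 105, 107)
(-51, 170, 170, 170) (90, 89, 93)
(-48, 170, 170, 170) (70, 59, 67)
(-45, 170, 171, 170) (68, 36, 58)
(-42, 171, 170, 170) (79, 30, 56)
(-39, 171, 170, 171) (81, 29, 50)
(-36, 170, 171, 170) (73, 25, 55)
(-33, 171, 171, 170) (62, 24, 64)
(-30, 170, 171, 171) (51, 25, 78)
(-27, 171, 170, 170) (46, 29, 95)
(-24, 171, 171, 169) (51, 29, 96)
(-21, 170, 171, 170) (54, 28, 80)
(-18, 170, 171, 169) (58, 27, 71)
(-15, 171, 170, 170) (70, 32, 61)
(-12, 171, 170, 169) (85, 61, 58)
(-9, 171, 170, 169) (108, 95, 89)
(-6, 171, 171, 169) (136, 121, 137)
(-3, 171, 171, 169) (164, 148, 167)
(0, 171, 170, 170) (173, 167, 173)
(3, 170, 165, 170) (174, 173, 173)
(6, 170, 161, 170) (175, 175, 174)
(9, 171, 162, 169) (175, 174, 174)
(12, 171, 160, 169) (174, 174, 174)
(15, 171, 160, 170) (176, 175, 175)
(18, 168, 
[... 153 characters left out ...]
 (175, 175, 175)
(33, 107, 108, 109) (175, 174, 175)
(36, 108, 108, 109) (175, 174, 174)
(39, 108, 107, 109) (175, 174, 174)
(42, 108, 108, 110) (175, 174, 174)
(45, 108, 108, 110) (174, 174, 175)
(48, 107, 109, 110) (174, 175, 174)
(51, 107, 108, 111) (174, 174, 174)
(54, 107, 109, 110) (175, 172, 174)
(57, 108, 109, 110) (175, 167, 174)
(60, 108, 109, 111) (175, 158, 174)
(63, 108, 109, 110) (175, 153, 174)
(66, 108, 109, 110) (174, 154, 174)
(69, 109, 109, 111) (174, 159, 174)
(72, 108, 109, 111) (171, 159, 171)
(75, 108, 110, 111) (152, 149, 155)
(78, 108, 110, 111) (124, 128, 128)
(81, 108, 110, 111) (112, 114, 114)
(84, 108, 109, 110) (112, 112, 113)
(87, 108, 109, 111) (112, 113, 114)
```

```bash
python3 - <<'E'
from h import *
t=dict(np.load("pics/t26.npz"));t0=dict(np.load("pics/top0.npz"))
t["frame"]=(t["frame"]*.7).astype(np.uint8);crop(t,"t26z",195,175,245,235,10)
E
```

```text
(no output)
```

View pics/t26z.png

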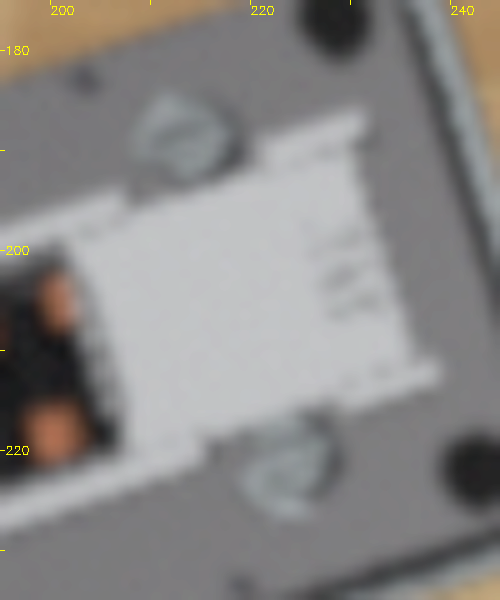

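```bash
python3 -c "
from cell import workorder
print(workorder.sign_off())"
```

```text
the job is handed in; nothing more can be done
None
```

I finished the job in about 31 s and handed it in. The black-handled driver turned both screws to their stops, pushed the cover lip until the cover stopped, and is back in its block.

**What the last checks showed**
- **Screws:** the torque rose to about 0.6 N m at the end of each turn. The pictures show both cams swung outwards. At those stops the blade had turned about 30–38° past the nominal quarter turn. That is more than the roughly 11° of play I expected in the slot, so the torque and the pictures are my evidence, not the angle.
- **Cover:** the brightness profile in the top view puts its +y edge about 54 mm further on, which is fully open. It stopped against about 15 N.
- **Driver:** it stands upright in the block. The gripper is clear and touching nothing.

**What did not go cleanly**
- **Look-alikes:** the green and purple drivers had stood unsupported on their blade tips. They were lying down after my first approach, with my tool about 0.12 m above them and no contact force measured. I believe they fell by themselves, but I did not see it happen.
- **Turntable:** it turned about 2° when I put the driver back. The jars and the mill are still standing on it.
- **Tool tilt:** the tool drifted up to 6° off vertical over the job. I allowed for this when putting the driver back.

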